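Hang the second disc gauge on the occupied hook

ROBOT

A 6-joint arm with a two-finger parallel gripper is mounted at the origin on the work surface. World frame = base frame: x ahead of the robot, y to its left, z up, the work surface at z = 0. Lengths are in mm, angles in degrees, forces in N, time in s.
With the tool pointing down it reaches from about 350 to 975 mm from the base axis. Payload 4.9 kg.
Tool frame: the origin (TCP) lies between the finger pads; the fingertips stand ctrl.tips_ahead ahead of it and the grasp point (between the pads) lies 8 mm behind it (ctrl.tips_ahead is the distance from the TCP to the fingertips, in mm); x points along the fingers, z is the direction in which the jaws open and shut, and the axes are right-handed (so a half turn about x gives the same grasp; the last joint's range is limited). The gripper opens to 85 mm and grips with 20 to 120 N. Pads are 22 mm wide; open, the fingers measure 114 mm over their backs; the gripper's body (76 mm by 85 mm) begins 54 mm behind the grasp point. The pads swing forward as they close: fully open they stand 13 mm farther back than shut.
Start: joints at [-72.307, 3.019, 92.412, -0, 84.569, -6.818], TCP at [259.286, -568.658, 212.604] pointing down, gripper open.
Joint ranges: [-172.51, 172.51], [-57.92, 126.97], [3.15, 148.05], [-58.71, 238.71], [5.1, 150.11], [-179.66, 179.66]. Speed limits (degrees/s): [147.25, 147.25, 180, 180, 180, 180].

INTERFACE

Orientations are given as [roll, pitch, yaw] about the fixed x, y, z axes, in that order (R = Rz(yaw) Ry(pitch) Rx(roll)).
In Python, from station import ctrl, cams, finder gives the robot as it stands.
- The arm moves only by the tool jog_arm, never from a script. Its argument "plan" is a list of rows, each a list of 3 entries, a list of its own where there are three numbers: the closure, from -1 (fully open) to 1 (shut), so that 0 is half open, then the shift along the tool's x, y, z in mm, then the turn about the tool's x in degrees. In form: [[hand, [x, y, z], twist], ...]. A call has exactly 8 rows; each row is the pose to reach, as a shift and turn from the pose measured when the call began, along the tool's axes at that moment; what a row does not reach only later rows make up. A row lasts 1/8 s, in which the tool goes at most 62.5 mm and 10.7 degrees, less where a joint would pass 70% of its speed; a pose out of reach is approached as far as the arm can. A call with a gripper value outside its range is refused whole. The fingers move at their own pace and stop on an object; the grip force is fixed at half the most. Time passes only in rows, so rows that repeat a pose let the fingers close, or fill a call up. It gives the time, the measured TCP pose, the force and the opening at its end, in the units of the state.
- ctrl.read_state(): the state, without advancing time (a new reading comes with each control period).
- cams.read_camera(name): name is "scene" or "top"; returns a dict with "image" (420x560x3 uint8, red, green, blue), "z_map" (420x560 float32, mm along the optical axis (not along the pixel's ray), 0 where there is no reading), "camera_matrix" (3x3 intrinsics, pixels), "D" ([k1, k2, p1, p2, k3] as OpenCV has them; the pictures are not rectified), "rvec" (rotation vector, rad) and "tvec" (3), from world to camera coordinates, as OpenCV has them. Camera axes: x right, y down, z forward; pixel columns grow to the right and rows downward; lengths in mm; the calibration is good to about 2 mm. A picture is of the moment at which its call begins.
- ctrl.hand_in(): hands the job in, once; it reports no verdict.
Trained networks look in a picture, given as the dict that the camera call returned (one of the last four; its "shot" number tells which), for a name from the list of things; names that differ only in an ending like _2 or _b are one class to them, and where a whole thing is asked for, a point or a joint stands for the part that bears it (a point fixed in the world has none). Each returns a list of dicts, best first, with "conf" (0 to 1); they miss things now and then, are a little off and sometimes report something else, mostly with a low value. They report only what shows in the picture. A call takes as long as a camera call. They do not tell look-alikes from the thing itself.
- finder.spot_in(label, picture): "centre" ([x, y, z] in mm, in world coordinates, good to about 4 mm: the middle of the surface that is visible of it).
- finder.silhouettes(label, picture): "region" (420x560 bool, what is visible of it).
- finder.tip_of(label, picture): "centre" ([x, y, z] in mm, in world coordinates, good to about 4 mm: a listed point, or the origin of a listed thing).
The state is a dict: "time": time; "qpos": joint angles; "qvel": joint speeds; "joint_torque": joint torques, N m; "position": TCP position; "ee_rot": TCP orientation; "wrist_force": force on the tool from outside, world axes, zero at the start; "torque": the same for the moment, N m; "gripper_width": opening from 0.0 (shut) to 1.0 (fully open).
Only numpy, scipy, OpenCV 4.12 (cv2) and the standard library are available. Lean on these libraries where they do the work, as an engineer would, in place of code of your own. Each camera call takes 0.05 s, during which the arm holds its last target.

TASK

Take the forked brake-disc gauge with the eye out of the timber rack and hang it by its eye on the hook stand, in front of the small gauge that already hangs there. With it, slide the small gauge back along the rod until the pair comes up against the sprung stop, press them against it gently and steadily with about 6 N for half a second (never above 12 N), then leave both hanging snugly together, well back on the rod. The small gauge must stay on the hook throughout; leave the plain plate in the rack and the spray can as they stand.

Things in the scene. Friction and masses are not known exactly. Their poses are not given: they have to be found in the camera images.
- hook: Fixed hook stand: blue post (16 mm thick, 24 wide, 197 high) on a dark base plate. Origin on the table under the post's centre; x points from the hook's tip towards the post, z up. A level steel rod, 9 mm in diameter, runs from the post along -x, its axis 170 mm high, to x = -135 mm; there its end turns up at 35 degrees to x = -149 mm, 180 mm high. Nothing stands over it.
- rod_root (a point): Where the rod's axis meets the post's centre line, 170 mm high. A rubber-faced stop disc, 34 mm in diameter, sits on a spring round the rear of the rod; its face is 27 to 62 mm in front of this point, differs each time and is not reported: feel for it. It gives 1 mm per 4 N, 6 mm at most. Merely sliding the gauges along the rod takes under about 1 N; a clear rise above that is the stop.
- hook_tip (a point): The very end of the upturned rod, on its axis, 180 mm high, 149 mm in front of the post's centre.
- gauge: The forked gauge to hang, loose, 0.2 kg, alike front and back: flat steel, 6 mm thick along its x; a two-pronged fork 64 mm wide (y) and 80 mm high below, a round eye above it (outer diameter 50, hole 24), and on top a black grip block 14 (x) by 28 mm (y), 128 to 172 mm above the bottom edge: grip it across its y sides. Origin at the bottom edge's centre, z up. Starts upright in a rack slot.
- gauge_eye (a point): Centre of the forked gauge's eye (hole 24 mm in diameter, axis along the gauge's x), 100 mm above its bottom edge.
- first: The small gauge already hanging on the rod, loose, 0.12 kg: flat steel 8 mm thick along its x, with an eye ring (outer diameter 46, hole 24 mm) on top, a 20 mm wide stem and a 50 mm wide foot, 95 mm high in all. Origin at the bottom edge's centre, z up. It can swing and turn a little.
- first_eye (a point): Centre of the small gauge's eye, 72 mm above its bottom edge. A hanging eye's centre lies 7.5 mm below the rod's axis; the two eyes' centres are 7 mm apart when the gauges touch face to face.
- rack: Fixed timber rack 112 (x) x 92 (y) x 40 mm high, with two slots along its y, centred at x = -26 and x = +26 mm, each 9 mm wide, 72 mm long and 34 mm deep. Origin at the centre of its underside. One slot holds the gauge, the other the plain plate.
- plate: Bystander in the other slot of the rack, loose: plain rectangular steel plate 6 x 66 x 105 mm without an eye, with a short black grip on top (125 mm high in all). Origin at the centre of its bottom edge. Leave it where it is.
- spray: Bystander: upright spray can, white with a yellow band, about 52 mm in diameter and 160 mm high, origin at the centre of its underside. Leave it standing where it is.
Mind the look-alikes: they are no part of the job. What is shaped like the hook but yellow is not meant.

How it is judged (in metres and radians):
On the way, in this order (a step that is already met when the one before it is completed fails the run):
1. the forked gauge is lifted clear of the rack (height (world z) of gauge above 0.045 m), for 0.1 s.
2. its eye is threaded over the upturned end onto the rod, in front of the small gauge (y of gauge_eye in the frame of hook between -0.006 and 0.006 m and z of gauge_eye in the frame of hook between 0.153 and 0.187 m and x of gauge_eye in the frame of hook between -0.14 and 0 m).
3. the forked gauge presses the small one against the stop with more than 3.5 N for 0.3 s (contact force between gauge and first above 3.5 N and x of gauge_eye in the frame of hook above -0.082 m and x of first_eye in the frame of hook above -0.072 m and y of gauge_eye in the frame of hook between -0.006 and 0.006 m and z of gauge_eye in the frame of hook between 0.153 and 0.187 m), for 0.3 s.
At the end, for the whole second after the job is handed in: Both gauges hang still by their eyes (within 6 mm sideways of the rod, 0 to 17 mm below its axis), upright within 0.15 rad, the forked one in front and square within 0.35 rad, eyes under 13 mm apart, the small one's under 74 mm and the forked one's 30 to 85 mm from the post's centre (y of gauge_eye in the frame of hook between -0.006 and 0.006 m and z of gauge_eye in the frame of hook between 0.153 and 0.17 m and y of first_eye in the frame of hook between -0.006 and 0.006 m and z of first_eye in the frame of hook between 0.153 and 0.17 m and distance between first_eye and gauge_eye below 0.013 m and x of gauge_eye in the frame of hook between -0.085 and -0.03 m and x of first_eye in the frame of hook above -0.074 m and angle between each of gauge, first's own z axis and vertical below 0.15 rad and angle between the x axis of gauge and the x axis of hook, either way round below 0.35 rad and linear speed of each of gauge, first below 0.02 m/s); the robot touches nothing.
It fails at once if the two gauges are pressed together with more than 12 N (contact force between gauge and first above 12 N).
It fails at once if the small gauge is lifted, dropped or pulled off the hook (z of first_eye in the frame of hook below 0.145 m or z of first_eye in the frame of hook above 0.178 m or x of first_eye in the frame of hook below -0.135 m).
It fails at once if the plain plate in the rack is disturbed by more than 20 mm (distance of plate from where it was at the start of the episode above 0.02 m).
It fails at once if the spray can is moved by more than 20 mm (distance of spray from where it was at the start of the episode above 0.02 m).
It also fails if it takes over 56 s, if anything falls off the work surface, if the arm or the gripper's body presses on something with over 40 N, if the wrist force passes 120 N, or if a joint passes its speed limit or range.

## Working session

There is one attempt and no reset: what is moved stays moved. The work goes in short steps, Python scripts to look and compute and a tool call to move; the robot and the scene stay as the last step left them, time stands still between calls to the robot, and variables do not carry over. Pictures are saved under pics/ and viewed, and the job is handed in when it is done.

Besides the shell and the picture viewer there is one more tool, called after "Request:" by a JSON object that holds its "api" and its "payload", one argument or row to a line. jog_arm: Moves the arm, as the interface text tells. Its arguments: {"type":"object","properties":{"plan":{"type":"array","items":{"type":"array"}}},"required":["plan"]}

```bash
ls; mkdir -p pics
cat > h.py <<'E'
import numpy as np, cv2, json
from station import ctrl, cams, finder
np.set_printoptions(precision=1, suppress=True)
def save(name,img): cv2.imwrite('pics/'+name+'.png', cv2.cvtColor(img,cv2.COLOR_RGB2BGR))
def R(p): return cv2.Rodrigues(np.array(p['rvec'],float))[0]
def cloud(p):
    z=p['z_map']; h,w=z.shape
    u,v=np.meshgrid(np.arange(w),np.arange(h))
    n=cv2.undistortPoints(np.stack([u,v],-1).reshape(-1,1,2).astype(np.float64),p['camera_matrix'],np.array(p['D'])).reshape(h,w,2)
    c=np.concatenate([n*z[...,None],z[...,None]],-1)
    return (c-np.array(p['tvec']).ravel())@R(p)
def proj(p,P): return cv2.projectPoints(np.atleast_2d(np.array(P,float)),p['rvec'],p['tvec'],p['camera_matrix'],np.array(p['D']))[0].reshape(-1,2)
E
python3 - <<'E'
from h import *
s=ctrl.read_state(); print({k:np.array(v) for k,v in s.items()}, ctrl.tips_ahead)
for n in ('scene','top'):
    p=cams.read_camera(n); save(n+'0',p['image'])
    np.savez('/tmp/'+n+'0.npz',**{k:v for k,v in p.items()})
    for l in ('hook','gauge','first','rack','plate','spray'):
        print(n,l,[(round(d['conf'],2),np.array(d['centre'])) for d in finder.tip_of(l,p)])
    for l in ('gauge_eye','first_eye','hook_tip','rod_root'):
        print(n,l,[(round(d['conf'],2),np.array(d['centre'])) for d in finder.tip_of(l,p)])
E
```

```text
pics
{'time': array(0.), 'qpos': array([-72.3,   3.1,  92.5,   0. ,  84.6,  -6.8]), 'qvel': array([-0.1, -0. , -0. ,  0. ,  0. ,  0.1]), 'joint_torque': array([  0. , -39.4, -37. ,  -0. ,   0. ,   0. ]), 'position': array([ 259.1, -568. ,  211.4]), 'ee_rot': array([172.5,  89.9, 107. ]), 'wrist_force': array([-0.4,  0. , -1.1]), 'torque': array([ 0. , -0. , -0.1]), 'gripper_width': array(1.)} 11.0
scene hook [(0.73, array([307.8, 225.3,   0.3])), (0.7, array([ 653.9, -205.8,   -1.2])), (0.7, array([ 570.9, -180.9,   87.8]))]
scene gauge [(0.56, array([507.1, 218.7,   5.5]))]
scene first [(0.69, array([ 570.1, -183.2,   88.7]))]
scene rack [(0.93, array([532.6, 229.3,  -1.8])), (0.18, array([ 571.7, -183.5,   91.2]))]
scene plate [(0.64, array([556.5, 232.8,   3.6]))]
scene spray [(0.72, array([763.9,  64.7,   2.5]))]
scene gauge_eye [(0.59, array([507.6, 220.7, 106.6]))]
scene first_eye []
scene hook_tip [(0.81, array([171.4, 277.3, 178.8])), (0.79, array([ 507.3, -164.4,  177.9])), (0.44, array([ 656. , -203.6,    0.7])), (0.34, array([ 573.5, -185.1,   88.9]))]
scene rod_root [(0.86, array([ 655.6, -204.2,  172.8])), (0.59, array([308.8, 227.2, 167.8]))]
top hook [(0.81, array([ 656.5, -201. ,   -1.2])), (0.73, array([307. , 222.2,  -5.3]))]
top gauge [(0.47, array([508.4, 219.3,   6.6]))]
top first [(0.51, array([ 572.5, -179.6,   88.4]))]
top rack [(0.65, array([528.3, 229. ,  -0.1]))]
top plate [(0.48, array([558. , 231.6,   9. ]))]
top spray [(0.68, array([762.4,  62.1,   0.4]))]
top gauge_eye [(0.71, array([ 572.4, -180. ,   88.4])), (0.64, array([503.5, 220.4, 106. ]))]
top first_eye [(0.47, array([ 569.1, -183.8,  163.1])), (0.24, array([528.7, 228.2,   0.1]))]
top hook_tip [(0.98, array([ 509.5, -163.6,  180.6])), (0.61, array([169.4, 277.8, 180.6]))]
top rod_root [(0.96, array([301.5, 224. , 171.3])), (0.58, array([ 655.5, -199.6,  172.6])), (0.37, array([ 570.7, -178.9,   87.6]))]
```

View pics/scene0.png

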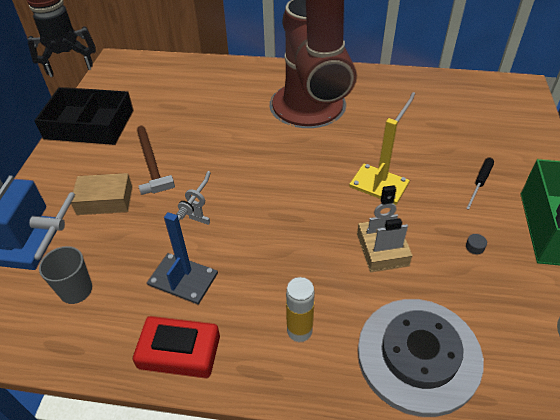

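View pics/top0.png

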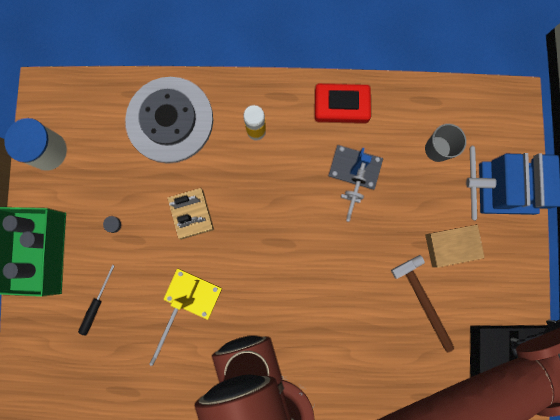

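The scene picture shows the blue hook stand at about (178,250), with the small gauge on its rod at (192,207). The yellow look-alike stand is at (388,150). In the rack, the eyed gauge is in the near-robot slot at (386,205) and the plain plate is at (390,237). In the top view these are blue hook (358,170), yellow hook (190,290), gauge (190,220) and plate (185,202).

Next I'll make close crops and fit the geometry from depth.

Run:
```python
from h import *
L=lambda n: dict(np.load('/tmp/%s0.npz'%n))
s,t=L('scene'),L('top')
a=cv2.resize(s['image'][170:280,340:430],None,fx=4,fy=4,interpolation=cv2.INTER_CUBIC)
b=cv2.resize(s['image'][165:305,140:225],None,fx=4,fy=4,interpolation=cv2.INTER_CUBIC)
H=max(a.shape[0],b.shape[0]); 
im=np.zeros((H,a.shape[1]+b.shape[1],3),np.uint8); im[:a.shape[0],:a.shape[1]]=a; im[:b.shape[0],a.shape[1]:]=b; save('crop_s',im)
a=cv2.resize(t['image'][180:245,160:220],None,fx=6,fy=6,interpolation=cv2.INTER_CUBIC)
b=cv2.resize(t['image'][140:230,325:390],None,fx=6,fy=6,interpolation=cv2.INTER_CUBIC)
H=max(a.shape[0],b.shape[0]); 
im=np.zeros((H,a.shape[1]+b.shape[1],3),np.uint8); im[:a.shape[0],:a.shape[1]]=a; im[:b.shape[0],a.shape[1]:]=b; save('crop_t',im)
for n,p in (('s',s),('t',t)):
    C=cloud(p)
    def sel(c,r,z0,z1):
        m=(np.hypot(C[...,0]-c[0],C[...,1]-c[1])<r)&(C[...,2]>z0)&(C[...,2]<z1)&(p['z_map']>0); return C[m]
    # rod: z>160
    q=sel((570,-183),120,155,215); print(n,'rodish',len(q))
    for z0,z1 in ((165,190),(185,205)):
        q=sel((580,-185),110,z0,z1); 
        if len(q)>5: print(z0,len(q),q.mean(0),q.min(0),q.max(0))
    # rack top & grips
    for z0,z1 in ((36,44),(110,135),(135,180),(150,180)):
        q=sel((530,229),90,z0,z1)
        if len(q)>5: print('rack',z0,z1,len(q),q.mean(0),q.min(0),q.max(0), cv2.minAreaRect(q[:,:2].astype(np.float32)))
```

```text
s rodish 773
165 578 [ 603.3 -186.   176.5] [ 511.8 -217.9  165.2] [ 669.8 -159.3  189.6]
185 154 [ 648.  -199.9  192.6] [ 516.3 -217.9  185. ] [ 668.9 -161.   199. ]
rack 36 44 770 [557.9 222.8  39.6] [487.5 169.8  36. ] [601.9 286.8  44. ] ((535.140380859375, 227.4451904296875), (117.36332702636719, 92.46659851074219), 17.844446182250977)
rack 110 135 299 [544.1 229.6 122.7] [503.3 198.1 110. ] [572.6 266.5 134.9] ((538.2435302734375, 230.06683349609375), (64.1465072631836, 64.06086730957031), 13.80333423614502)
rack 135 180 241 [514.5 220.4 161.8] [501.4 206.4 136.1] [520.8 235.5 179.6] ((511.13043212890625, 220.6995391845703), (15.960460662841797, 29.58383560180664), 12.75922966003418)
rack 150 180 182 [514.1 220.4 167.8] [501.4 206.4 150.6] [520.8 235.5 179.6] ((511.13043212890625, 220.6995391845703), (15.960460662841797, 29.58383560180664), 12.75922966003418)
t rodish 478
165 381 [ 591.6 -187.4  176.9] [ 509.3 -215.5  165. ] [ 663.2 -163.9  189.8]
185 117 [ 633.9 -199.4  192.8] [ 511.1 -219.3  185. ] [ 665.5 -164.4  201.1]
rack 36 44 882 [531.1 221.2  39.6] [467.8 167.1  36. ] [599.8 286.3  43.9] ((534.614501953125, 224.931640625), (113.05037689208984, 92.96341705322266), 17.521177291870117)
rack 110 135 129 [551.9 227.7 124.4] [500.9 193.  110.5] [569.  264.3 134.6] ((534.9213256835938, 229.05886840820312), (65.37493896484375, 63.73312759399414), 10.437284469604492)
rack 135 180 102 [509.7 215.8 168.9] [499.9 202.6 135.7] [562.8 234.8 179.9] ((531.3764038085938, 223.9061279296875), (59.488216400146484, 28.641925811767578), 17.443803787231445)
rack 150 180 91 [508.8 216.  172.3] [499.9 202.6 150.1] [518.9 230.7 179.9] ((509.937255859375, 217.16578674316406), (14.511829376220703, 28.613168716430664), 17.013761520385742)
```

View pics/crop_s.png

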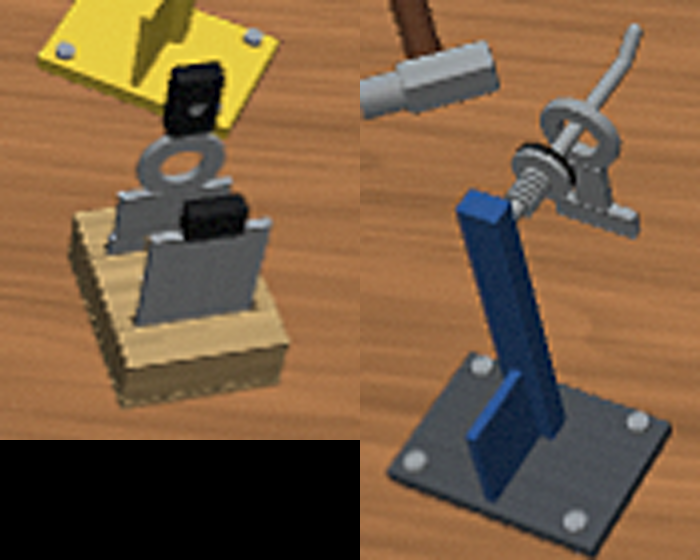

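View pics/crop_t.png

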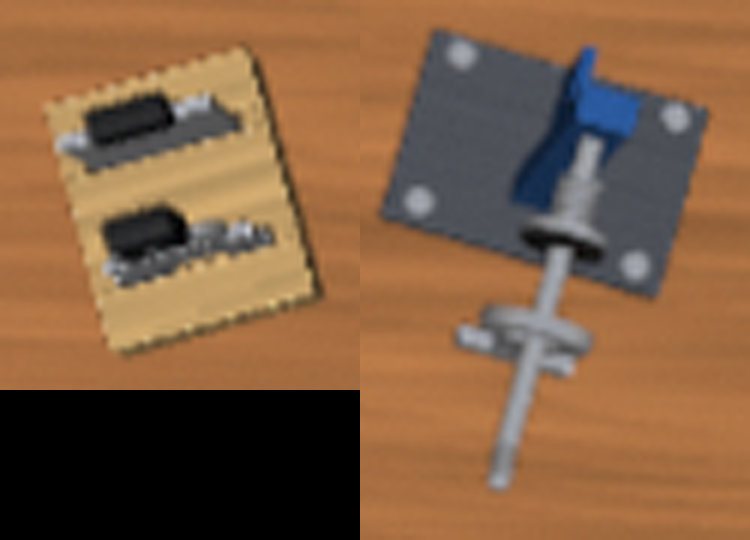

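The crop confirms the choice: the forked gauge with the eye and tall black grip is in the slot nearer the robot, and the plain plate has no eye. The blue stand carries the small gauge, with the sprung stop behind it. Now I'll refine the rod and grip poses.

Run:
```python
from h import *
L=lambda n: dict(np.load('/tmp/%s0.npz'%n))
t0=np.array([508.5,-164]); r0=np.array([655.5,-202.])
d=(r0-t0)/np.linalg.norm(r0-t0); nrm=np.array([-d[1],d[0]])
for n in ('scene','top'):
    p=L(n); C=cloud(p); 
    X=(C[...,:2]-r0)@d; Y=(C[...,:2]-r0)@nrm; Z=C[...,2]; ok=p['z_map']>0
    m=ok&(X>-133)&(X<-10)&(abs(Y)<14)&(Z>168)&(Z<182)
    # bare rod: points by X bin
    for x in range(-155,20,5):
        mm=ok&(X>=x)&(X<x+5)&(abs(Y)<25)&(Z>140)
        if mm.sum(): print(n,x,mm.sum(),'Y %.1f %.1f med %.1f  Z %.1f..%.1f'%(Y[mm].min(),Y[mm].max(),np.median(Y[mm]),Z[mm].min(),Z[mm].max()))
    mm=ok&(abs(X)<25)&(abs(Y)<25)&(Z>193)&(Z<202); q=np.stack([X[mm],Y[mm]],-1).astype(np.float32)
    print('post top',q.mean(0),Z[mm].mean(),cv2.minAreaRect(q))
s=ctrl.read_state();print(s['position'],s['ee_rot'],s['time'])
from scipy.spatial.transform import Rotation as Ro
print(Ro.from_euler('xyz',s['ee_rot'],degrees=True).as_matrix())
```

```text
scene -150 8 Y -1.3 4.8 med 3.6  Z 179.1..185.2
scene -145 13 Y -2.5 6.6 med 2.7  Z 172.5..186.2
scene -140 10 Y -3.3 6.4 med 1.6  Z 174.0..179.8
scene -135 11 Y -2.4 7.5 med 1.1  Z 170.2..177.6
scene -130 6 Y -1.9 6.6 med 2.4  Z 168.8..176.1
scene -125 9 Y -2.4 6.3 med 2.2  Z 170.8..175.7
scene -120 9 Y -2.7 5.6 med 3.4  Z 166.3..174.7
scene -115 8 Y -5.4 4.8 med 2.6  Z 168.7..175.4
scene -110 7 Y -0.0 3.8 med 2.3  Z 170.5..176.5
scene -105 9 Y -2.4 5.4 med 2.0  Z 168.8..174.8
scene -100 5 Y -0.2 3.7 med 2.6  Z 169.1..173.8
scene -90 29 Y -13.1 21.9 med 4.1  Z 147.6..184.9
scene -85 142 Y -22.7 22.7 med 2.3  Z 140.0..187.1
scene -80 48 Y -20.1 23.3 med 5.5  Z 142.0..187.1
scene -75 11 Y -5.3 5.7 med 0.7  Z 170.4..175.5
scene -70 7 Y -1.3 4.4 med 3.0  Z 169.9..175.1
scene -65 8 Y -2.1 3.9 med 1.5  Z 169.6..175.5
scene -60 2 Y 0.3 4.0 med 2.2  Z 173.6..176.1
scene -55 11 Y -12.7 15.7 med 4.6  Z 169.8..186.7
scene -50 52 Y -16.2 16.6 med 4.8  Z 152.9..188.9
scene -45 76 Y -17.4 16.3 med 4.3  Z 156.2..188.7
scene -40 16 Y -7.8 8.4 med 0.6  Z 168.4..180.7
scene -35 17 Y -7.5 7.6 med 3.6 
[... 1646 characters left out ...]
 Y -10.0 5.3 med -1.5  Z 165.8..181.3
top -35 13 Y -9.6 4.7 med -2.3  Z 167.8..180.3
top -30 14 Y -8.9 6.3 med -0.6  Z 166.5..184.0
top -25 14 Y -11.0 5.0 med -2.7  Z 168.8..181.2
top -20 8 Y -7.0 1.0 med -2.3  Z 169.9..176.5
top -15 8 Y -8.1 1.1 med -3.8  Z 169.3..176.3
top -10 53 Y -15.5 8.4 med -3.1  Z 152.6..201.1
top -5 26 Y -15.3 8.6 med -0.3  Z 146.8..199.5
top 0 26 Y -14.4 8.3 med -0.1  Z 140.8..201.1
top 5 17 Y -15.9 8.4 med -3.5  Z 181.5..199.7
post top [ 0.5 -3.2] 196.6982253324594 ((0.45096778869628906, -3.456235885620117), (23.705265045166016, 16.40498924255371), 89.63689422607422)
[ 259.3 -568.7  212.6] [90.4 90.  24.9] 1.1
[[ 0.   0.9  0.4]
 [ 0.   0.4 -0.9]
 [-1.   0.  -0. ]]
```

```bash
cat >> h.py <<'E'
from scipy.spatial.transform import Rotation as Ro
def plan(target, jawyaw, s=None):
    s=s or ctrl.read_state()
    M=Ro.from_euler('xyz',s['ee_rot'],degrees=True).as_matrix()
    d=M.T@(np.array(target,float)-np.array(s['position']))
    zy=np.degrees(np.arctan2(M[1,2],M[0,2]))
    tw=-(jawyaw-zy); tw=(tw+180)%360-180
    print('t',round(s['time'],2),'pos',np.array(s['position']),'jaw %.2f'%zy,'xdown',M[:,0],'W',np.array(s['wrist_force']),'q',np.array(s['qpos']),'g',round(s['gripper_width'],3))
    print('shift',d,'twist %.2f'%tw)
E
python3 - <<'E'
from h import *
for i in range(3):
    plan([510.2,219,240],-72.5); cams.read_camera('top')
E
```

```text
t 1.1 pos [ 259.3 -568.7  212.6] jaw -65.49 xdown [ 0.  0. -1.] W [-0.1  0.2 -0.9] q [-72.3   3.   92.4   0.   84.6  -6.8] g 0.999
shift [ -27.4  555.1 -612.6] twist 7.01
t 1.15 pos [ 259.3 -568.7  212.6] jaw -65.49 xdown [-0. -0. -1.] W [ 0.3  0.3 -0. ] q [-72.3   3.   92.4  -0.   84.6  -6.8] g 1.001
shift [ -27.4  555.1 -612.6] twist 7.01
t 1.2 pos [ 259.3 -568.6  212.6] jaw -65.49 xdown [ 0.  0. -1.] W [-0.  -0.1 -0.8] q [-72.3   3.   92.4   0.   84.6  -6.8] g 1.001
shift [ -27.3  555.  -612.6] twist 7.01
```

Request:
{"api": "jog_arm", "payload": {
  "plan": [
    [-1,[-10,42,-46],0],
    [-1,[-20,84,-91],0],
    [-1,[-30,126,-137],2],
    [-1,[-30,168,-183],4],
    [-1,[-30,210,-228],7],
    [-1,[-30,252,-274],7],
    [-1,[-30,294,-320],7],
    [-1,[-30,336,-366],7]
  ]
}}

```text
time: 2.25
position: [413.5, -94.4, 243.0]
ee_rot: [52.8, 89.9, -19.8]
wrist_force: [0.8, -0.1, -0.2]
gripper_width: 0.999
```

Run:
```python
from h import *
plan([510.2,219,240],-72.5)
```

```text
t 2.25 pos [413.5 -94.4 243. ] jaw -72.51 xdown [ 0. -0. -1.] W [ 0.8 -0.1 -0.2] q [-22.9 -27.3 115.4   0.   91.8  49.6] g 0.999
shift [   3.   186.4 -269.8] twist -0.01
```

Request:
{"api": "jog_arm", "payload": {
  "plan": [
    [-1,[0,33,-47],0],
    [-1,[0,66,-95],0],
    [-1,[0,98,-142],0],
    [-1,[0,131,-190],0],
    [-1,[0,160,-232],0],
    [-1,[0,180,-260],0],
    [-1,[0,186.4,-269.8],0],
    [-1,[0,186.4,-269.8],0]
  ]
}}

```text
time: 3.25
position: [510.1, 218.9, 242.8]
ee_rot: [23.2, 89.9, -49.3]
wrist_force: [-0.3, -0.7, 0.5]
gripper_width: 1.0
```

Run:
```python
from h import *
plan([510.2,219,150],-72.5)
for n in ('scene','top'):
    p=cams.read_camera(n); save(n+'1',p['image'])
    np.savez('/tmp/'+n+'1.npz',**p)
p=dict(np.load('/tmp/scene1.npz'));q=dict(np.load('/tmp/top1.npz'))
a=cv2.resize(p['image'][130:270,330:430],None,fx=4,fy=4); b=cv2.resize(q['image'][170:250,130:220],None,fx=4,fy=4)
im=np.zeros((560,760,3),np.uint8); im[:,:400]=a; im[:320,400:]=b; save('c1',im)
```

```text
t 3.25 pos [510.1 218.9 242.8] jaw -72.48 xdown [ 0. -0. -1.] W [-0.3 -0.7  0.5] q [15.6 -7.5 99.8 -0.1 87.7 88.1] g 1.0
shift [92.8  0.1 -0.2] twist 0.02
```

View pics/c1.png

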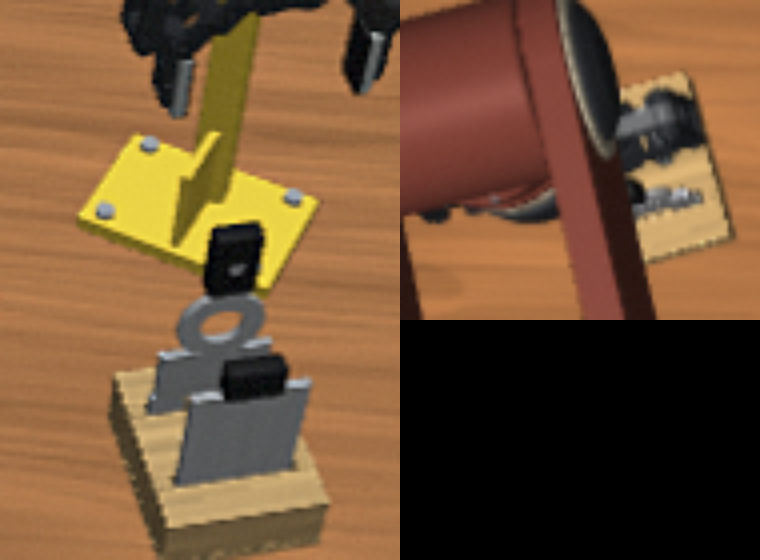

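Run:
```python
from h import *
p=dict(np.load('/tmp/scene1.npz'))
for P in ([510.2,219,178],[510.1,218.9,242.8],[510.1,218.9,231.8]): print((proj(p,P)-[330,130])*4)
# finger pad points
C=cloud(p); m=(p['z_map']>0)&(np.hypot(C[...,0]-510,C[...,1]-219)<75)&(C[...,2]>228)&(C[...,2]<250)
q=C[m]; Y=(q[:,:2]-[510.1,218.9])@np.array([np.cos(np.radians(-72.5)),np.sin(np.radians(-72.5))]); X=(q[:,:2]-[510.1,218.9])@np.array([np.cos(np.radians(17.5)),np.sin(np.radians(17.5))])
for sg in (1,-1):
    k=Y*sg>0; print(sg,k.sum(),Y[k].min(),Y[k].max(),X[k].min(),X[k].max(),q[k,2].min())
g=(p['z_map']>0)&(np.hypot(C[...,0]-510,C[...,1]-219)<40)&(C[...,2]>140)&(C[...,2]<180)
q=C[g]; Y=(q[:,:2]-[510.1,218.9])@np.array([np.cos(np.radians(-72.5)),np.sin(np.radians(-72.5))]);X=(q[:,:2]-[510.1,218.9])@np.array([np.cos(np.radians(17.5)),np.sin(np.radians(17.5))])
print('grip',np.percentile(Y,[2,98]),np.percentile(X,[2,98]))
```

```text
[[234.7 229.8]]
[[252.3 138.3]]
[[249.1 154.4]]Traceback (most recent call last):
  File "<stdin>", line 8, in <module>
    return umr_minimum(a, axis, None, out, keepdims, initial, where)
ValueError: zero-size array to reduction operation minimum which has no identity
```

Run:
```python
from h import *
p=dict(np.load('/tmp/scene1.npz')); C=cloud(p)
a=np.radians(-72.5); zy=np.array([np.cos(a),np.sin(a)]); xx=np.array([-np.sin(a),np.cos(a)])
for (u0,u1,v0,v1) in ((368,380,135,162),(416,428,135,155),(380,400,180,205)):
    q=C[v0:v1,u0:u1].reshape(-1,3); q=q[(q[:,2]>140)&(q[:,2]<330)]
    Y=(q[:,:2]-[510.1,218.9])@zy; X=(q[:,:2]-[510.1,218.9])@xx
    k=np.hypot(X,Y)<90
    for n,v in (('Y',Y[k]),('X',X[k]),('Z',q[k,2])): print(n,np.percentile(v,[2,50,98]))
```

```text
Y [42.1 50.8 62.9]
X [-2.5 10.9 15.8]
Z [278.8 305.6 329.2]
Y [-55.4 -43.2 -40.8]
X [-7.5  9.3 14.9]
Z [277.7 298.4 322.7]
Y [-14.7  -0.   12.4]
X [-4.4  6.   9. ]
Z [140.9 164.4 179.2]
```

Run:
```python
from h import *
p=dict(np.load('/tmp/scene1.npz'))
im=cv2.resize(p['image'][110:220,340:440],None,fx=6,fy=6,interpolation=cv2.INTER_CUBIC)
a=np.radians(-72.5); zy=np.array([np.cos(a),np.sin(a),0])
for z,c in ((245,(255,0,0)),(232,(0,255,0)),(260,(0,0,255)),(275,(255,255,0))):
    for y in (-43,0,43):
        P=np.array([510.1,218.9,z])+y*zy
        u=(proj(p,P)[0]-[340,110]+.5)*6; cv2.circle(im,tuple(int(v) for v in u),4,c,-1)
save('c2',im)
```

```text
(no output)
```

View pics/c2.png

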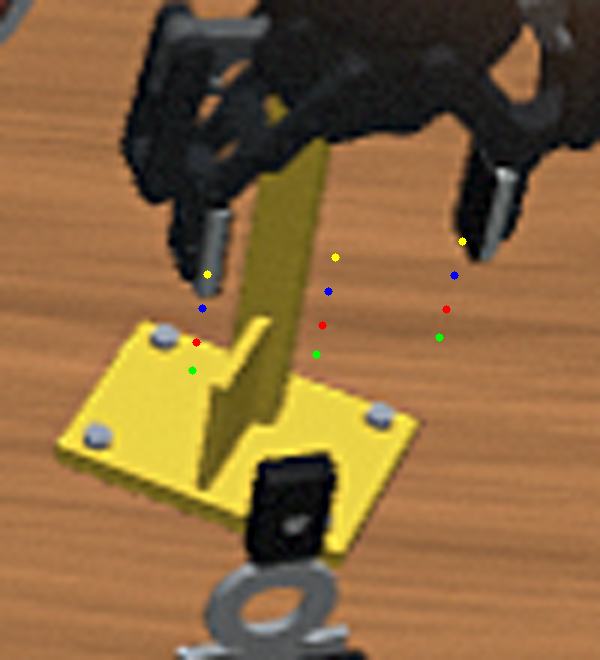

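Run:
```python
from h import *
for n in ('scene0','scene1'):
    p=dict(np.load('/tmp/%s.npz'%n)); C=cloud(p)
    c,jaw=((259.3,-568.7,212.6),-65.5) if n[-1]=='0' else ((510.1,218.9,242.8),-72.5)
    a=np.radians(jaw); zy=np.array([np.cos(a),np.sin(a)]); xx=np.array([-np.sin(a),np.cos(a)])
    Y=(C[...,:2]-c[:2])@zy; X=(C[...,:2]-c[:2])@xx; Z=C[...,2]-c[2]
    m=(p['z_map']>0)&(abs(Y)<75)&(abs(X)<60)&(Z>-10)
    for z in range(-10,100,6):
        k=m&(Z>=z)&(Z<z+6)
        for s in (1,-1):
            kk=k&(Y*s>0)
            if kk.sum()>2: print(n,z,s,kk.sum(),'Y',Y[kk].min(),Y[kk].max(),'X',X[kk].min(),X[kk].max())
```

```text
scene0 26 1 4 Y 42.85530365491365 44.8191160309008 X -0.7184673446295005 9.594217548203272
scene0 32 1 9 Y 43.017445855523206 49.16818548334127 X -8.457621281585169 17.395303170728035
scene0 32 -1 6 Y -54.094514679876234 -45.814663547387475 X 4.321950536490615 13.39708823311604
scene0 38 1 18 Y 42.111345430185054 55.999844259859984 X -2.6832433358110093 15.477421838495195
scene0 38 -1 13 Y -55.81936527177609 -43.1540710635094 X 5.278134618519621 16.960919124305082
scene0 44 1 16 Y 42.45091258848027 56.145203127981056 X -2.55747339922817 17.16704843884867
scene0 44 -1 14 Y -56.85964993570498 -44.15838090542986 X -2.4802888291049943 14.539690485412466
scene0 50 1 16 Y 42.81749014173103 57.63679537678048 X -11.864391437213042 17.34380608526459
scene0 50 -1 15 Y -55.99871299684421 -41.52265293177571 X -2.9151038597722656 16.135098015593513
scene0 56 1 15 Y 42.49670123226653 57.18736474962571 X -5.118600331310528 15.701273053133452
scene0 56 -1 13 Y -55.63489930059506 -42.46991812790308 X -6.829234170506615 16.336823428209723
scene0 62 1 20 Y 42.77127373928902 58.51744559386833 X -1.09147
[... 2830 characters left out ...]
143398378401 17.62166329223478
scene1 80 -1 69 Y -73.68053804446227 -36.5686482827121 X -10.527274379025323 16.152387220766833
scene1 86 1 93 Y 9.714307109678991 74.6528617930817 X -11.405927384607203 18.900381727783895
scene1 86 -1 66 Y -73.51317092543793 -7.6493267762768555 X -7.692445699879182 19.03819691268568
scene1 92 1 112 Y 1.0974906323031879 72.79803669437008 X -15.536395130845191 21.463907368842168
scene1 92 -1 60 Y -73.10078221250862 -1.1077437657976625 X -9.113167319314671 20.5179649462152
scene1 98 1 112 Y 0.36254474395367275 73.00448448389416 X -15.311046137494225 21.320477868187727
scene1 98 -1 76 Y -72.09001457709894 -0.3624474158009102 X -8.777796253408273 21.770325060312434
```

Request:
{"api": "jog_arm", "payload": {
  "plan": [
    [-1,[20,0,0],0],
    [-1,[45,0,0],0],
    [-1,[70,0,0],0],
    [-1,[85,0,0],0],
    [-1,[92.8,0,0],0],
    [-1,[92.8,0,0],0],
    [-1,[92.8,0,0],0],
    [-1,[92.8,0,0],0]
  ]
}}

```text
time: 4.35
position: [510.8, 218.1, 151.3]
ee_rot: [62.2, 89.8, -10.4]
wrist_force: [0.3, 0.1, 0.7]
gripper_width: 1.003
```

```bash
cat > fing.py <<'E'
from h import *
import sys
n=sys.argv[1]
s=ctrl.read_state(); p=cams.read_camera('scene'); np.savez('/tmp/%s.npz'%n,**p)
plan([510.2,219,150],-72.5,s)
c=np.array(s['position']); M=Ro.from_euler('xyz',s['ee_rot'],degrees=True).as_matrix()
u=proj(p,c)[0]; u0,v0=int(u[0])-60,int(u[1])-75
u0=max(u0,0);v0=max(v0,0)
im=cv2.resize(p['image'][v0:v0+120,u0:u0+120],None,fx=5,fy=5,interpolation=cv2.INTER_CUBIC); 
for x,col in ((0,(255,0,0)),(-25,(0,255,0))):
    for y in (-14,14):
        w=(proj(p,c+M@np.array([x,0,y]))[0]-[u0,v0]+.5)*5; cv2.circle(im,tuple(int(q) for q in w),3,col,-1)
save(n,im)
C=cloud(p); D=(C-c)@M  # tool coords
m=(p['z_map']>0)&(abs(D[...,2])<75)&(abs(D[...,1])<40)&(D[...,0]<10)
for x in range(-50,10,5):
    k=m&(D[...,0]>=x)&(D[...,0]<x+5)
    for sg in (1,-1):
        kk=k&(D[...,2]*sg>0)
        if kk.sum()>2: print(x,sg,kk.sum(),'z %.1f %.1f y %.1f %.1f'%(D[kk][:,2].min(),D[kk][:,2].max(),D[kk][:,1].min(),D[kk][:,1].max()))
E
python3 fing.py f1
```

```text
t 4.35 pos [510.8 218.1 151.3] jaw -72.57 xdown [ 0. -0. -1.] W [0.3 0.1 0.7] q [ 15.5  -4.  105.3  -0.1  78.5  88.1] g 1.003
shift [ 1.3 -0.3 -1.1] twist -0.07
-50 1 14 z 43.7 56.1 y -5.4 15.4
-50 -1 20 z -55.9 -39.4 y -10.3 14.5
-45 1 15 z 43.3 56.3 y -1.0 13.9
-45 -1 16 z -54.6 -41.0 y -6.0 14.3
-40 1 10 z 42.2 54.0 y 7.2 13.9
-40 -1 18 z -52.5 -40.1 y -8.2 15.4
-35 -1 4 z -48.9 -40.7 y -3.8 11.0
-30 1 19 z 0.4 9.1 y -6.3 7.9
-30 -1 27 z -42.5 -0.2 y -6.4 8.0
-25 1 17 z 0.2 10.9 y -7.7 7.3
-25 -1 23 z -16.5 -0.1 y -7.1 9.4
-20 1 15 z 1.3 12.2 y -4.2 7.8
-20 -1 9 z -16.5 -0.8 y 4.6 8.8
-15 1 10 z 0.6 11.3 y -3.9 8.0
-15 -1 13 z -15.0 -1.3 y 4.3 8.0
-10 1 11 z 0.8 11.3 y -0.6 8.2
-10 -1 11 z -15.9 -2.9 y 5.3 7.9
-5 1 14 z 0.7 11.9 y -3.1 8.8
-5 -1 10 z -17.0 -0.8 y 4.1 8.0
0 1 14 z 0.1 12.1 y -2.8 9.1
0 -1 10 z -15.6 -3.4 y 4.2 8.2
5 1 6 z 2.8 10.9 y -1.2 8.6
5 -1 14 z -16.0 -0.3 y 2.9 8.4
```

View pics/f1.png

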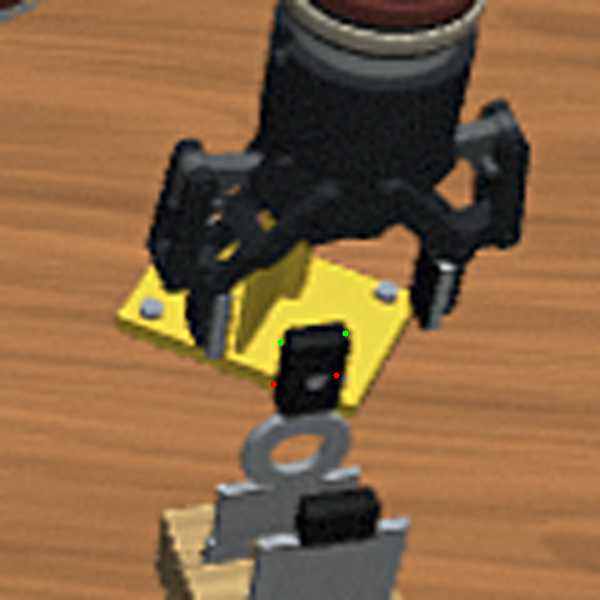

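The visible fingertips sit about 30 mm behind the reported TCP, which is farther back than described. I'll descend further by vision and check again before closing.

Request:
{"api": "jog_arm", "payload": {
  "plan": [
    [-1,[8,0,-1.5],0],
    [-1,[16,0,-1.5],0],
    [-1,[24,0,-1.5],0],
    [-1,[30,0,-1.5],0],
    [-1,[33,0,-1.5],0],
    [-1,[33,0,-1.5],0],
    [-1,[33,0,-1.5],0],
    [-1,[33,0,-1.5],0]
  ]
}}

```text
time: 5.4
position: [510.6, 219.5, 118.5]
ee_rot: [65.2, 89.8, -7.4]
wrist_force: [1.1, -0.2, 0.9]
gripper_width: 1.001
```

```bash
python3 fing.py f2
```

```text
t 5.4 pos [510.6 219.5 118.5] jaw -72.56 xdown [ 0. -0. -1.] W [ 1.1 -0.2  0.9] q [ 15.6  -2.1 106.8  -0.1  75.1  88.2] g 1.001
shift [-31.5  -0.5   0.4] twist -0.06
-50 1 32 z 0.8 56.6 y -4.0 14.7
-50 -1 25 z -53.3 -0.3 y -5.5 14.1
-45 1 26 z 0.7 55.1 y -3.8 15.5
-45 -1 28 z -54.6 -0.2 y -5.8 14.2
-40 1 18 z 0.5 53.3 y -0.1 14.3
-40 -1 27 z -47.1 -1.0 y -9.2 14.1
-35 1 16 z 0.4 49.2 y -2.4 10.9
-35 -1 13 z -42.9 -1.8 y -9.8 9.7
-30 1 16 z 1.5 13.2 y -2.6 8.0
-30 -1 13 z -42.9 -0.6 y -2.4 9.0
-25 1 9 z 0.6 12.7 y -0.7 7.2
-25 -1 8 z -14.8 -1.7 y 3.6 7.7
-20 1 7 z 0.7 12.0 y 0.7 7.5
-20 -1 6 z -13.0 -1.9 y 2.7 5.9
-15 1 4 z 0.6 9.5 y 2.4 3.0
-15 -1 4 z -14.8 -1.9 y 2.0 3.9
-10 1 13 z 0.7 14.7 y -2.9 3.8
-10 -1 12 z -17.1 -1.8 y -1.6 3.9
-5 1 17 z 1.5 21.4 y -3.5 3.2
-5 -1 15 z -21.1 -1.5 y -0.6 3.8
0 1 14 z 2.4 22.6 y -2.7 3.6
0 -1 14 z -22.7 -3.9 y 0.8 6.0
5 1 11 z 11.3 23.2 y -5.8 3.7
5 -1 9 z -25.1 -12.8 y 0.2 3.7
```

View pics/f2.png

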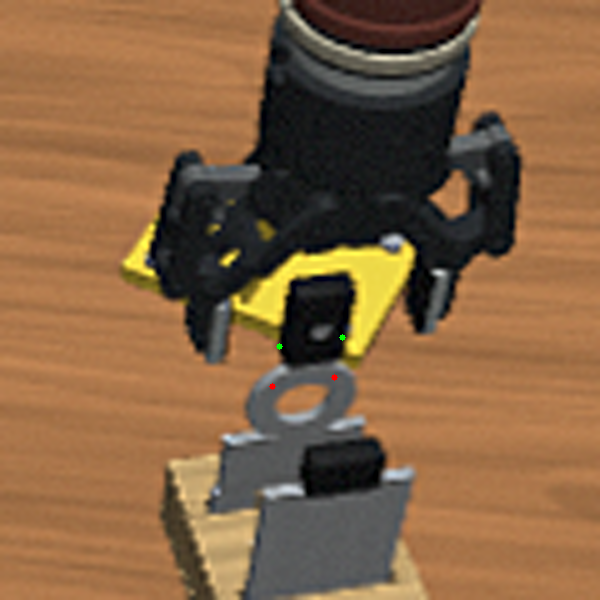

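Request:
{"api": "jog_arm", "payload": {
  "plan": [
    [1,[0,0,0],0],
    [1,[0,0,0],0],
    [1,[0,0,0],0],
    [1,[0,0,0],0],
    [1,[0,0,0],0],
    [1,[0,0,0],0],
    [1,[0,0,0],0],
    [1,[0,0,0],0]
  ]
}}

```text
time: 6.45
position: [510.6, 219.6, 118.5]
ee_rot: [66.9, 89.8, -5.7]
wrist_force: [-0.6, 1.2, 0.7]
gripper_width: 0.321
```

```bash
python3 fing.py f3
```

```text
t 6.45 pos [510.6 219.6 118.5] jaw -72.57 xdown [ 0. -0. -1.] W [-0.6  1.2  0.7] q [ 15.6  -2.1 106.8  -0.1  75.1  88.2] g 0.321
shift [-31.5  -0.4   0.5] twist -0.07
-50 1 24 z 0.7 27.7 y 0.8 15.2
-50 -1 18 z -27.0 -2.3 y 4.6 15.2
-45 1 21 z 0.8 28.3 y -3.8 15.2
-45 -1 21 z -28.2 -0.8 y 4.2 15.1
-40 1 23 z 1.8 27.2 y -2.8 16.1
-40 -1 21 z -27.0 -0.9 y 4.1 15.8
-35 1 25 z 0.1 27.2 y -1.1 15.1
-35 -1 19 z -28.0 -1.4 y 4.6 16.1
-30 1 15 z 1.5 25.9 y 3.6 14.6
-30 -1 24 z -26.6 -0.7 y 3.5 13.3
-25 1 13 z 1.2 20.4 y 3.8 13.1
-25 -1 17 z -18.5 -1.0 y 5.2 13.8
-20 1 4 z 0.6 8.6 y 4.8 6.3
-20 -1 4 z -15.0 -4.4 y 4.4 6.2
-15 1 3 z 1.1 5.1 y 2.3 4.5
-15 -1 3 z -11.1 -1.3 y 1.1 3.2
-10 1 10 z 1.9 18.5 y -0.5 5.4
-10 -1 12 z -15.9 -1.6 y -2.5 4.4
-5 1 15 z 0.8 18.7 y -4.0 3.5
-5 -1 14 z -21.2 -0.4 y -0.4 3.7
0 1 15 z 5.4 23.5 y -3.5 4.8
0 -1 14 z -21.8 -8.8 y 0.2 3.7
5 1 11 z 10.9 24.1 y -1.0 5.8
5 -1 5 z -20.3 -12.2 y 0.0 3.2
```

View pics/f3.png

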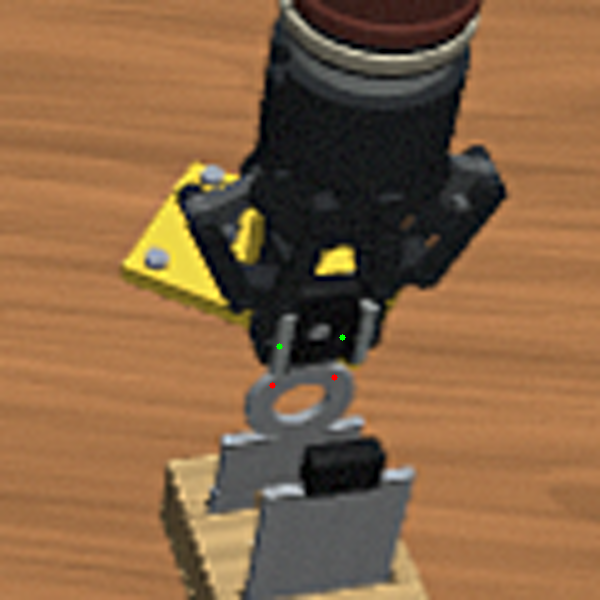

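Request:
{"api": "jog_arm", "payload": {
  "plan": [
    [1,[-6,0,0],0],
    [1,[-16,0,0],0],
    [1,[-28,0,0],0],
    [1,[-42,0,0],0],
    [1,[-58,0,0],0],
    [1,[-70,0,0],0],
    [1,[-77,0,0],0],
    [1,[-77,0,0],0]
  ]
}}

```text
time: 7.5
position: [510.6, 219.7, 196.3]
ee_rot: [71.7, 89.7, -0.9]
wrist_force: [-0.2, 0.5, -1.9]
gripper_width: 0.323
```

Run:
```python
from h import *
a=np.radians(-14.5); d=np.array([np.cos(a),np.sin(a)]); r0=np.array([655.5,-202.])
plan([*(r0-185*d),194.5],-104.5)
```

```text
t 7.5 pos [510.6 219.7 196.3] jaw -72.57 xdown [ 0. -0. -1.] W [-0.2  0.5 -1.9] q [ 15.6  -6.  102.8  -0.1  82.9  88.2] g 0.323
shift [   1.6 -145.1  347.9] twist 31.93
```

Request:
{"api": "jog_arm", "payload": {
  "plan": [
    [1,[0,-10,24],3],
    [1,[0,-28,68],7],
    [1,[0,-50,120],12],
    [1,[0,-72,173],17],
    [1,[0,-94,226],22],
    [1,[0,-116,278],27],
    [1,[0,-133,320],31],
    [1,[0,-142,341],32]
  ]
}}

```text
time: 8.5
position: [476.4, -150.2, 195.3]
ee_rot: [109.1, 89.8, 4.3]
wrist_force: [-0.2, -0.7, -1.6]
gripper_width: 0.321
```

Run:
```python
from h import *
a=np.radians(-14.5); d=np.array([np.cos(a),np.sin(a)]); r0=np.array([655.5,-202.])
plan([*(r0-185*d),194.5],-104.5)
for n in ('scene','top'):
    p=cams.read_camera(n); np.savez('/tmp/%s4.npz'%n,**p); save(n+'4',p['image'])
    print(n,'eye',[(round(x['conf'],2),np.array(x['centre'])) for x in finder.tip_of('gauge_eye',p)])
    print(n,'tip',[(round(x['conf'],2),np.array(x['centre'])) for x in finder.tip_of('hook_tip',p)])
    print(n,'fe',[(round(x['conf'],2),np.array(x['centre'])) for x in finder.tip_of('first_eye',p)])
a=dict(np.load('/tmp/scene4.npz'))['image'][130:260,130:260]; b=dict(np.load('/tmp/top4.npz'))['image'][130:260,290:420]
save('c4',np.hstack([cv2.resize(x,None,fx=3,fy=3,interpolation=cv2.INTER_CUBIC) for x in (a,b)]))
```

```text
t 8.5 pos [ 476.4 -150.2  195.3] jaw -104.76 xdown [ 0.  0. -1.] W [-0.2 -0.7 -1.6] q [-26.1 -14.1 110.    0.1  83.9  78.7] g 0.321
shift [0.8 1.4 5.3] twist -0.26
scene eye [(0.82, array([ 471.3, -145.4,  183. ]))]
scene tip [(0.97, array([ 509.3, -166. ,  178.6])), (0.81, array([168.3, 279.2, 177. ]))]
scene fe [(0.66, array([ 569.6, -183.9,  164. ]))]
top eye []
top tip [(0.68, array([167.3, 276.7, 177.6]))]
top fe [(0.41, array([ 567.7, -184.1,  163.7]))]
```

View pics/c4.png

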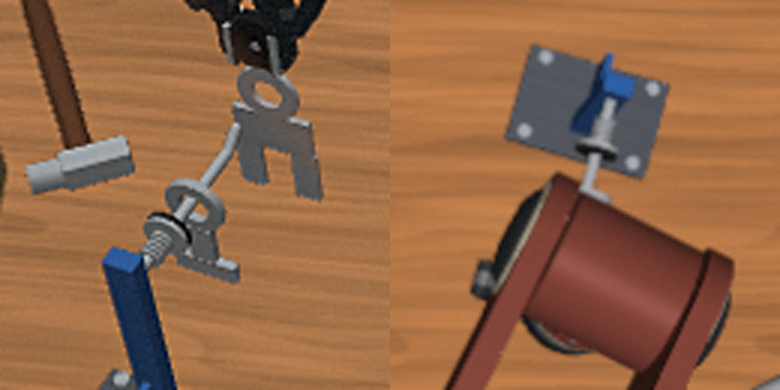

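Run:
```python
from h import *
p=dict(np.load('/tmp/scene4.npz')); C=cloud(p)
c=np.array([476.4,-150.2,195.3])
a=np.radians(-14.76); d=np.array([np.cos(a),np.sin(a)]); nn=np.array([-d[1],d[0]])
X=(C[...,:2]-c[:2])@d; Y=(C[...,:2]-c[:2])@nn; Z=C[...,2]
m=(p['z_map']>0)&(abs(X)<18)&(abs(Y)<45)
for z in range(75,215,8):
    k=m&(Z>=z)&(Z<z+8)
    if k.sum()>3: print(z,k.sum(),'Y %.1f %.1f mean %.1f X med %.1f'%(Y[k].min(),Y[k].max(),Y[k].mean(),np.median(X[k])))
k=m&(Z<160); print('zmin',np.percentile(Z[k],[0,2,5]))
# hough-ish: hole centre via ring mask: gauge-plane points
s=cv2.resize(p['image'],None,fx=1,fy=1)
k=m&(Z>158)&(Z<212); print('ring all',Y[k].min(),Y[k].max(),Z[k].min())
u=proj(p,[c[0],c[1],c[2]-12.5])[0]; print('pred eye px',u)
ang=np.linspace(0,2*np.pi,60)
im=p['image'][140:210,190:250]; im=cv2.resize(im,None,fx=8,fy=8,interpolation=cv2.INTER_CUBIC)
for r in (12,25):
    P=np.stack([c[0]+r*np.cos(ang)*nn[0]+3*d[0],c[1]+r*np.cos(ang)*nn[1]+3*d[1],c[2]-12.5+r*np.sin(ang)],-1)
    q=((proj(p,P)-[190,140]+.5)*8).astype(np.int32); cv2.polylines(im,[q],True,(255,0,0),1)
save('ring4',im)
```

```text
75 4 Y -32.0 29.2 mean -10.3 X med -0.4
83 36 Y -29.2 36.9 mean 4.4 X med 2.2
91 41 Y -32.0 36.4 mean 4.3 X med 1.8
99 43 Y -30.8 36.1 mean 4.8 X med 2.0
107 41 Y -32.1 36.1 mean 2.5 X med 1.5
115 49 Y -29.0 36.6 mean 6.0 X med 2.0
123 49 Y -28.6 36.7 mean 6.4 X med 1.9
131 58 Y -26.0 37.1 mean 3.8 X med 1.9
139 60 Y -29.3 35.7 mean 7.5 X med 1.8
147 74 Y -29.2 34.6 mean 3.2 X med 2.0
155 77 Y -30.0 33.8 mean 3.4 X med 1.2
163 44 Y -23.6 33.4 mean 4.4 X med 1.8
171 50 Y -22.9 26.0 mean 1.5 X med 1.4
179 30 Y -21.5 26.3 mean 1.0 X med 2.1
187 39 Y -21.9 26.1 mean 7.5 X med 1.8
195 46 Y -18.0 21.9 mean 3.1 X med 1.3
203 18 Y -12.2 16.7 mean 1.6 X med 1.8
211 34 Y -18.0 22.5 mean -0.9 X med 6.3
zmin [-6.5 -3.6 -2.7]
ring all -30.04109010706127 33.37413260477283 158.13323537345568
pred eye px [218.1 160.6]
```

View pics/ring4.png

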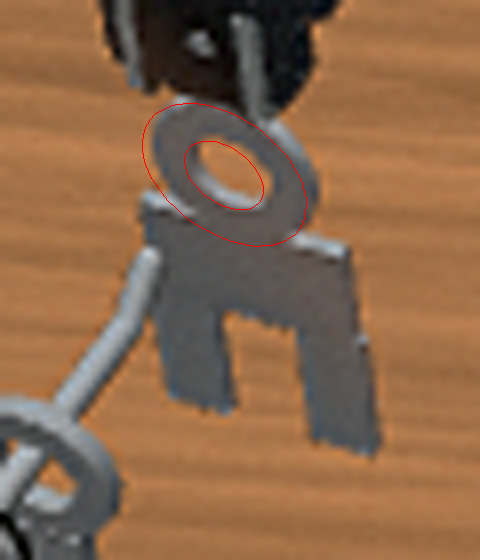

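Request:
{"api": "jog_arm", "payload": {
  "plan": [
    [1,[0,4,2],0],
    [1,[0,9,4],0],
    [1,[0,14,5.8],-0.26],
    [1,[0,18,5.8],-0.26],
    [1,[0,20,5.8],-0.26],
    [1,[0,20,5.8],-0.26],
    [1,[0,20,5.8],-0.26],
    [1,[0,20,5.8],-0.26]
  ]
}}

```text
time: 9.9
position: [495.2, -157.8, 196.0]
ee_rot: [108.0, 89.7, 3.7]
wrist_force: [0.1, 0.2, -1.5]
gripper_width: 0.32
```

```bash
cat > look.py <<'E'
from h import *
import sys
n=sys.argv[1]
s=ctrl.read_state(); p=cams.read_camera('scene'); np.savez('/tmp/%s.npz'%n,**p)
plan(s['position'],-104.5,s)
c=np.array(s['position']); a=np.radians(-14.5); d=np.array([np.cos(a),np.sin(a)]); nn=np.array([-d[1],d[0]]); r0=np.array([655.5,-202.])
print('hook frame TCP x %.1f y %.1f eye z %.1f'%((c[:2]-r0)@d,(c[:2]-r0)@nn,c[2]-12.5), 'force hook x,y,z',np.array([s['wrist_force'][:2]@d,s['wrist_force'][:2]@nn,s['wrist_force'][2]]))
C=cloud(p); X=(C[...,:2]-r0)@d; Y=(C[...,:2]-r0)@nn; Z=C[...,2]; ex=(c[:2]-r0)@d
ok=(p['z_map']>0)
m=ok&(abs(X-ex)<10)&(abs(Y)<40); e=c[2]-12.5
def ext(k,A): return '%d: %.1f %.1f -> %.1f'%(k.sum(),*np.percentile(A[k],[1,99]),np.percentile(A[k],[1,99]).mean()) if k.sum()>5 else None
print('gauge ring Y',ext(m&(abs(Z-e)<10),Y),' fork Y',ext(m&(Z<e-30)&(Z>e-95),Y),' X',ext(m&(Z<e-30)&(Z>e-95),X),'Zmin',ext(m&(Z<e)&(Z>40),Z))
k=ok&(X>-130)&(X<-98)&(abs(Y)<12)&(Z>160)&(Z<185)&(abs(X-ex)>8); print('rod Y',ext(k,Y),'Z',ext(k,Z))
f=ok&(X>ex+8 if ex>-110 else X>-100)&(X<-42)&(abs(Y)<30)&(Z>100)&(Z<167)&((Z<152)); print('first foot X',ext(f,X),'med',np.median(X[f]) if f.sum() else None)
u=proj(p,[c[0],c[1],c[2]-12.5])[0].astype(int); u0,v0=max(u[0]-60,0),max(u[1]-45,0)
im=cv2.resize(p['image'][v0:v0+100,u0:u0+100],None,fx=6,fy=6,interpolation=cv2.INTER_CUBIC); save(n,im)
E
python3 look.py l5
```

```text
t 9.9 pos [ 495.2 -157.8  196. ] jaw -104.21 xdown [ 0.  0. -1.] W [ 0.1  0.2 -1.5] q [-26.  -11.2 107.5   0.1  83.5  78.2] g 0.32
shift [0. 0. 0.] twist 0.29
hook frame TCP x -166.3 y 2.7 eye z 183.5 force hook x,y,z [ 0.   0.2 -1.5]
gauge ring Y 90: -18.1 28.8 -> 5.3  fork Y 384: -27.9 39.3 -> 5.7  X 384: -169.3 -161.4 -> -165.3 Zmin 598: 84.8 181.2 -> 133.0
rod Y 54: -3.9 6.2 -> 1.2 Z 54: 167.3 176.6 -> 172.0
first foot X 197: -87.2 -77.9 -> -82.6 med -80.97722896708908
```

View pics/l5.png

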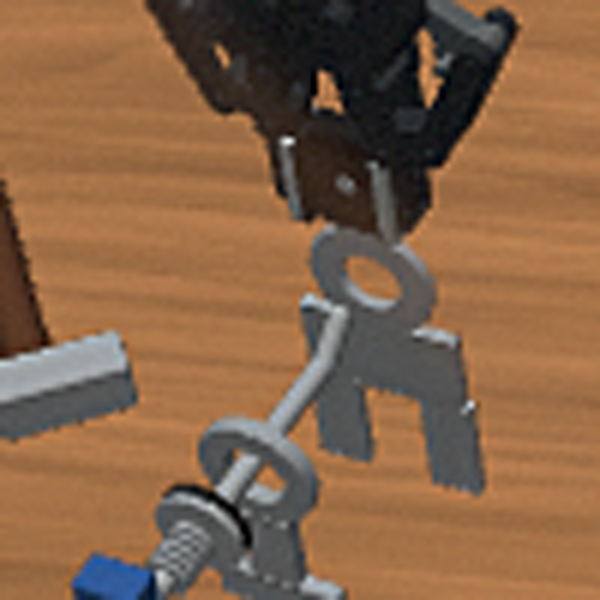

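Request:
{"api": "jog_arm", "payload": {
  "plan": [
    [1,[0.5,2,1],0.1],
    [1,[1,4,2],0.2],
    [1,[2,6,3],0.3],
    [1,[2.5,8,3.7],0.3],
    [1,[2.5,8,3.7],0.3],
    [1,[2.5,8,3.7],0.3],
    [1,[2.5,8,3.7],0.3],
    [1,[2.5,8,3.7],0.3]
  ]
}}

```text
time: 10.95
position: [502.1, -163.3, 193.6]
ee_rot: [107.6, 89.7, 3.0]
wrist_force: [0.3, -0.4, -0.8]
gripper_width: 0.318
```

```bash
python3 look.py l6
```

```text
t 10.95 pos [ 502.1 -163.3  193.6] jaw -104.51 xdown [ 0.  0. -1.] W [ 0.3 -0.4 -0.8] q [-26.2  -9.9 106.6   0.1  83.1  78.3] g 0.318
shift [0. 0. 0.] twist -0.01
hook frame TCP x -158.2 y -0.9 eye z 181.1 force hook x,y,z [ 0.4 -0.3 -0.8]
gauge ring Y 87: -22.2 26.2 -> 2.0  fork Y 378: -31.4 35.6 -> 2.1  X 378: -161.9 -153.7 -> -157.8 Zmin 581: 82.5 179.3 -> 130.9
rod Y 51: -2.9 5.1 -> 1.1 Z 51: 167.2 176.4 -> 171.8
first foot X 194: -88.5 -78.1 -> -83.3 med -81.13565703325528
```

View pics/l6.png

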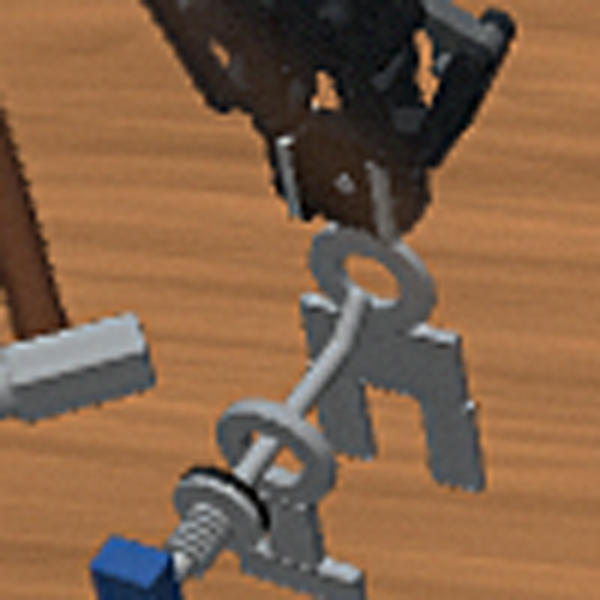

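Request:
{"api": "jog_arm", "payload": {
  "plan": [
    [1,[0.3,2,0.5],0],
    [1,[0.7,4,0.5],0],
    [1,[1.2,6,0.5],0],
    [1,[1.6,8,0.5],0],
    [1,[2.3,10,0.5],0],
    [1,[3.7,12,0.5],0],
    [1,[5.0,14,0.5],0],
    [1,[5.0,14,0.5],0]
  ]
}}

```text
time: 12.0
position: [515.5, -167.2, 188.4]
ee_rot: [110.5, 89.8, 6.0]
wrist_force: [-0.2, -0.3, -2.1]
gripper_width: 0.32
```

```bash
python3 look.py l7
```

```text
t 12.0 pos [ 515.5 -167.2  188.4] jaw -104.51 xdown [ 0.  0. -1.] W [-0.2 -0.3 -2.1] q [-25.9  -7.6 105.1   0.1  82.3  78.6] g 0.32
shift [0. 0. 0.] twist -0.01
hook frame TCP x -144.2 y -1.4 eye z 175.9 force hook x,y,z [-0.1 -0.3 -2.1]
gauge ring Y 113: -21.6 25.7 -> 2.0  fork Y 339: -29.9 35.0 -> 2.5  X 339: -148.2 -140.0 -> -144.1 Zmin 538: 77.7 175.2 -> 126.4
rod Y 52: -3.0 6.1 -> 1.5 Z 52: 166.3 176.7 -> 171.5
first foot X 197: -87.7 -78.3 -> -83.0 med -81.00953574197354
```

View pics/l7.png

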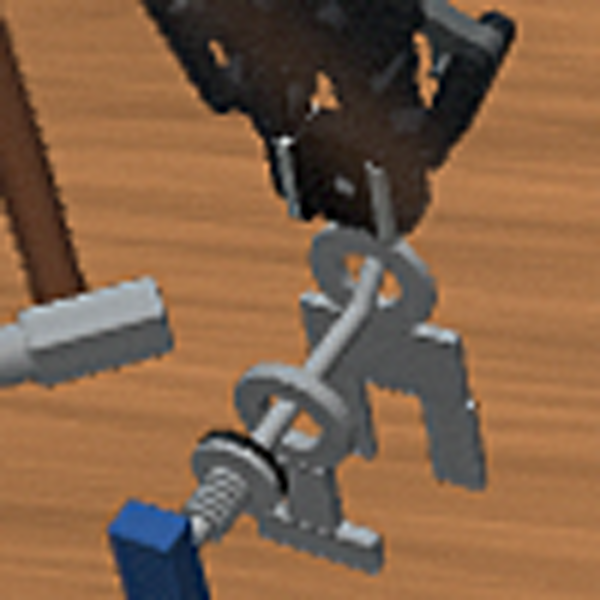

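Request:
{"api": "jog_arm", "payload": {
  "plan": [
    [1,[1.3,2,0],0],
    [1,[2.7,4,0],0],
    [1,[4.0,6,0],0],
    [1,[5.4,8,0],0],
    [1,[6.8,10.5,0],0],
    [1,[8.2,13.5,0],0],
    [1,[9.4,17,0],0],
    [1,[9.8,20,0],0]
  ]
}}

```text
time: 13.05
position: [535.1, -172.3, 178.6]
ee_rot: [110.7, 89.8, 6.1]
wrist_force: [-0.2, -0.2, -1.3]
gripper_width: 0.321
```

```bash
python3 look.py l8
```

```text
t 13.05 pos [ 535.1 -172.3  178.6] jaw -104.51 xdown [ 0.  0. -1.] W [-0.2 -0.2 -1.3] q [-25.5  -4.4 103.    0.1  81.1  79. ] g 0.321
shift [0. 0. 0.] twist -0.01
hook frame TCP x -124.0 y -1.4 eye z 166.1 force hook x,y,z [-0.2 -0.2 -1.3]
gauge ring Y 103: -22.1 24.6 -> 1.2  fork Y 264: -26.5 35.4 -> 4.4  X 264: -126.6 -119.9 -> -123.3 Zmin 443: 68.6 165.1 -> 116.8
rod Y 28: -3.0 6.8 -> 1.9 Z 28: 168.8 176.0 -> 172.4
first foot X 202: -87.8 -77.8 -> -82.8 med -81.0876373920941
```

View pics/l8.png

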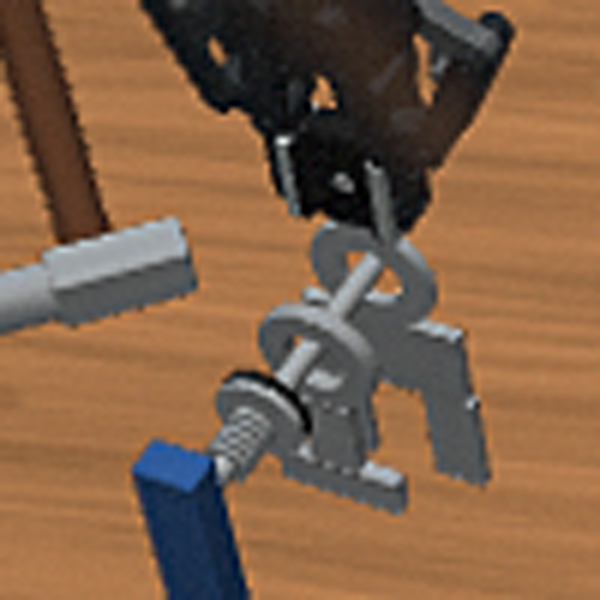

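Request:
{"api": "jog_arm", "payload": {
  "plan": [
    [1,[0.2,5,0],0],
    [1,[0.4,10,0],0],
    [1,[0.6,15,0],0],
    [1,[0.8,20,0],0],
    [1,[1,24,0],0],
    [1,[1,26,0],0],
    [1,[1,27,0],0],
    [1,[1,27,0],0]
  ]
}}

```text
time: 14.1
position: [561.5, -179.1, 177.8]
ee_rot: [109.1, 89.8, 4.6]
wrist_force: [-0.8, 0.1, -1.0]
gripper_width: 0.316
```

```bash
python3 look.py l9
```

```text
t 14.1 pos [ 561.5 -179.1  177.8] jaw -104.51 xdown [ 0.  0. -1.] W [-0.8  0.1 -1. ] q [-25.   -0.6  99.5   0.1  80.9  79.5] g 0.316
shift [0. 0. 0.] twist -0.01
hook frame TCP x -96.8 y -1.4 eye z 165.3 force hook x,y,z [-0.8 -0.1 -1. ]
gauge ring Y 50: -24.2 25.2 -> 0.5  fork Y 201: -23.7 35.1 -> 5.7  X 201: -100.2 -87.3 -> -93.7 Zmin 305: 65.2 163.9 -> 114.6
rod Y None Z None
first foot X 203: -88.2 -78.1 -> -83.1 med -80.92479767315719
```

Request:
{"api": "jog_arm", "payload": {
  "plan": [
    [1,[0,2,0],0],
    [1,[0,4,0],0],
    [1,[0,6,0],0],
    [1,[0,8,0],0],
    [1,[0,10,0],0],
    [1,[0,12,0],0],
    [1,[0,14,0],0],
    [1,[0,15,0],0]
  ]
}}

```text
time: 15.15
position: [576.0, -182.9, 177.8]
ee_rot: [109.6, 89.8, 5.1]
wrist_force: [-1.0, 1.4, -1.3]
gripper_width: 0.325
```

```bash
python3 look.py l10
```

```text
t 15.15 pos [ 576.  -182.9  177.8] jaw -104.51 xdown [ 0.  0. -1.] W [-1.   1.4 -1.3] q [-24.7   1.4  97.4   0.1  80.9  79.8] g 0.325
shift [0. 0. 0.] twist -0.01
hook frame TCP x -81.7 y -1.4 eye z 165.3 force hook x,y,z [-1.3  1.1 -1.3]
gauge ring Y 66: -21.4 25.6 -> 2.1  fork Y 318: -30.5 35.2 -> 2.3  X 318: -85.2 -71.8 -> -78.5 Zmin 466: 66.4 164.3 -> 115.4
rod Y 11: 1.9 5.6 -> 3.7 Z 11: 168.0 174.8 -> 171.4
first foot X 148: -73.6 -69.7 -> -71.6 med -71.77842838346595
```

View pics/l10.png

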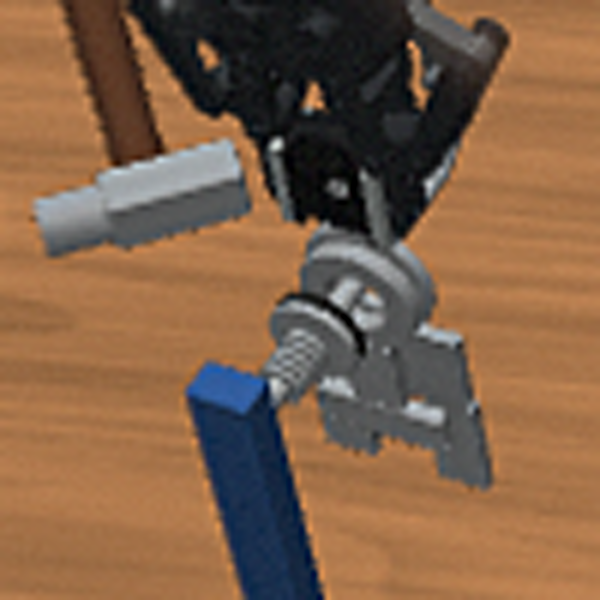

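Request:
{"api": "jog_arm", "payload": {
  "plan": [
    [1,[0,1.5,0],0],
    [1,[0,3,0],0],
    [1,[0,4.5,0],0],
    [1,[0,6,0],0],
    [1,[0,7.5,0],0],
    [1,[0,9,0],0],
    [1,[0,10,0],0],
    [1,[0,10,0],0]
  ]
}}

```text
time: 16.2
position: [586.0, -185.5, 177.9]
ee_rot: [107.4, 89.7, 2.9]
wrist_force: [-0.2, 0.2, -2.2]
gripper_width: 0.319
```

```bash
python3 look.py l11
```

```text
t 16.2 pos [ 586.  -185.5  177.9] jaw -104.51 xdown [ 0.  0. -1.] W [-0.2  0.2 -2.2] q [-24.6   2.8  96.    0.1  81.   79.9] g 0.319
shift [0. 0. 0.] twist -0.01
hook frame TCP x -71.4 y -1.4 eye z 165.4 force hook x,y,z [-0.3  0.2 -2.2]
gauge ring Y 64: -22.4 24.6 -> 1.1  fork Y 326: -32.3 35.4 -> 1.6  X 326: -74.3 -61.5 -> -67.9 Zmin 439: 66.0 163.5 -> 114.7
rod Y 22: 0.4 5.8 -> 3.1 Z 22: 168.4 177.6 -> 173.0
first foot X 147: -63.4 -58.9 -> -61.2 med -61.17898709535073
```

View pics/l11.png

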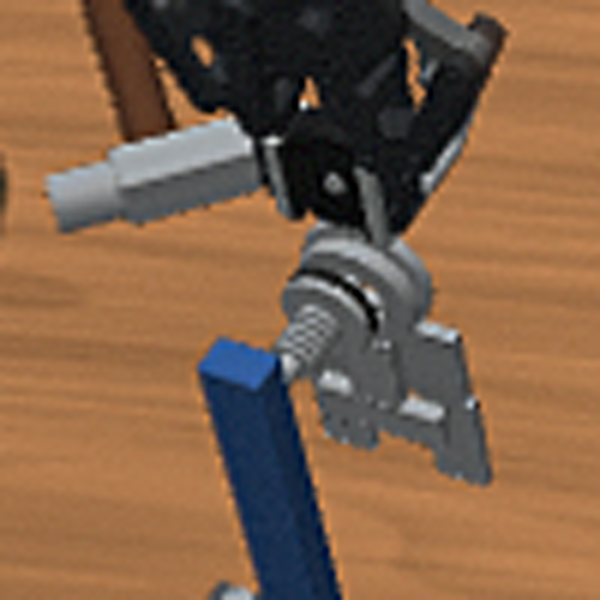

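Request:
{"api": "jog_arm", "payload": {
  "plan": [
    [1,[0,0.5,0],0],
    [1,[0,1,0],0],
    [1,[0,1.5,0],0],
    [1,[0,2,0],0],
    [1,[0,2.5,0],0],
    [1,[0,2.5,0],0],
    [1,[0,2.5,0],0],
    [1,[0,2.5,0],0]
  ]
}}

```text
time: 17.25
position: [588.4, -186.1, 177.8]
ee_rot: [107.0, 89.7, 2.5]
wrist_force: [0.0, 0.6, -2.3]
gripper_width: 0.315
```

Request:
{"api": "jog_arm", "payload": {
  "plan": [
    [1,[0,0.3,0],0],
    [1,[0,0.6,0],0],
    [1,[0,0.9,0],0],
    [1,[0,1.2,0],0],
    [1,[0,1.5,0],0],
    [1,[0,1.5,0],0],
    [1,[0,1.5,0],0],
    [1,[0,1.5,0],0]
  ]
}}

```text
time: 18.25
position: [589.9, -186.5, 177.9]
ee_rot: [106.1, 89.7, 1.6]
wrist_force: [-1.2, 0.3, -1.0]
gripper_width: 0.318
```

```bash
python3 look.py l12
```

```text
t 18.25 pos [ 589.9 -186.5  177.9] jaw -104.51 xdown [ 0.  0. -1.] W [-1.2  0.3 -1. ] q [-24.5   3.3  95.5   0.1  81.   80. ] g 0.318
shift [0. 0. 0.] twist -0.01
hook frame TCP x -67.4 y -1.4 eye z 165.4 force hook x,y,z [-1.2 -0.  -1. ]
gauge ring Y 48: -23.0 25.1 -> 1.0  fork Y 347: -31.9 35.2 -> 1.6  X 347: -70.9 -57.5 -> -64.2 Zmin 449: 65.9 162.6 -> 114.2
rod Y 22: 2.6 5.4 -> 4.0 Z 22: 166.5 176.6 -> 171.5
first foot X 148: -59.2 -55.3 -> -57.2 med -57.445693339414845
```

Request:
{"api": "jog_arm", "payload": {
  "plan": [
    [1,[0,0.3,0],0],
    [1,[0,0.6,0],0],
    [1,[0,0.9,0],0],
    [1,[0,1.2,0],0],
    [1,[0,1.2,0],0],
    [1,[0,1.2,0],0],
    [1,[0,1.2,0],0],
    [1,[0,1.2,0],0]
  ]
}}

```text
time: 19.3
position: [591.1, -186.8, 177.9]
ee_rot: [106.0, 89.7, 1.5]
wrist_force: [-0.9, 0.5, -1.4]
gripper_width: 0.316
```

```bash
cat > f.py <<'E'
from h import *
a=np.radians(-14.5); d=np.array([np.cos(a),np.sin(a)]); nn=np.array([-d[1],d[0]]); r0=np.array([655.5,-202.])
F=[];P=[]
for i in range(3):
    s=ctrl.read_state(); F.append([s['wrist_force'][:2]@d,s['wrist_force'][:2]@nn,s['wrist_force'][2]]); P.append((np.array(s['position'])[:2]-r0)@d)
    if i<2: cams.read_camera('scene')
print('t',s['time'],'x',np.array(P),'F',np.array(F).round(1).tolist())
E
python3 f.py
```

```text
t 19.4 x [-66.1 -66.1 -66.1] F [[-1.0, 0.2, -1.4], [-0.9, 1.1, -2.2], [-0.5, 0.5, -2.2]]
```

Not at the stop yet: the mean is about -0.8 N, which is sliding friction only.

Request:
{"api": "jog_arm", "payload": {
  "plan": [
    [1,[0,0.3,0],0],
    [1,[0,0.6,0],0],
    [1,[0,0.9,0],0],
    [1,[0,1.2,0],0],
    [1,[0,1.2,0],0],
    [1,[0,1.2,0],0],
    [1,[0,1.2,0],0],
    [1,[0,1.2,0],0]
  ]
}}

```text
time: 20.4
position: [592.3, -187.1, 177.9]
ee_rot: [105.6, 89.7, 1.1]
wrist_force: [-0.7, -0.5, -1.8]
gripper_width: 0.314
```

```bash
python3 f.py
```

```text
t 20.5 x [-64.9 -64.9 -64.9] F [[-0.6, -0.7, -1.8], [0.3, 0.5, -1.8], [-1.2, 0.5, -1.6]]
```

Request:
{"api": "jog_arm", "payload": {
  "plan": [
    [1,[0,0.3,0],0],
    [1,[0,0.6,0],0],
    [1,[0,0.9,0],0],
    [1,[0,1.2,0],0],
    [1,[0,1.2,0],0],
    [1,[0,1.2,0],0],
    [1,[0,1.2,0],0],
    [1,[0,1.2,0],0]
  ]
}}

```text
time: 21.5
position: [593.5, -187.4, 177.9]
ee_rot: [105.4, 89.7, 0.9]
wrist_force: [-0.4, -0.8, -0.4]
gripper_width: 0.32
```

```bash
python3 f.py
```

```text
t 21.6 x [-63.7 -63.7 -63.7] F [[-0.2, -0.9, -0.4], [-1.2, -1.1, -2.1], [0.3, 0.6, -1.6]]
```

Request:
{"api": "jog_arm", "payload": {
  "plan": [
    [1,[0,0.3,0],0],
    [1,[0,0.6,0],0],
    [1,[0,0.9,0],0],
    [1,[0,1.2,0],0],
    [1,[0,1.2,0],0],
    [1,[0,1.2,0],0],
    [1,[0,1.2,0],0],
    [1,[0,1.2,0],0]
  ]
}}

```text
time: 22.6
position: [594.7, -187.8, 178.0]
ee_rot: [104.9, 89.7, 0.4]
wrist_force: [-1.1, 0.2, -2.4]
gripper_width: 0.32
```

```bash
python3 f.py; python3 look.py l13
```

```text
t 22.7 x [-62.4 -62.5 -62.5] F [[-1.1, -0.1, -2.4], [0.3, -0.2, -2.2], [-0.5, -1.6, -1.7]]
t 22.7 pos [ 594.7 -187.7  178. ] jaw -104.51 xdown [ 0.  0. -1.] W [-0.9 -1.4 -1.7] q [-24.4   3.9  94.8   0.1  81.   80.1] g 0.321
shift [0. 0. 0.] twist -0.01
hook frame TCP x -62.5 y -1.4 eye z 165.5 force hook x,y,z [-0.5 -1.6 -1.7]
gauge ring Y 47: -23.3 24.9 -> 0.8  fork Y 348: -32.4 34.9 -> 1.2  X 348: -66.0 -52.5 -> -59.2 Zmin 455: 65.7 162.5 -> 114.1
rod Y 28: 0.9 5.4 -> 3.1 Z 28: 167.9 177.0 -> 172.4
first foot X 151: -54.4 -49.8 -> -52.1 med -52.47467240649675
```

View pics/l13.png

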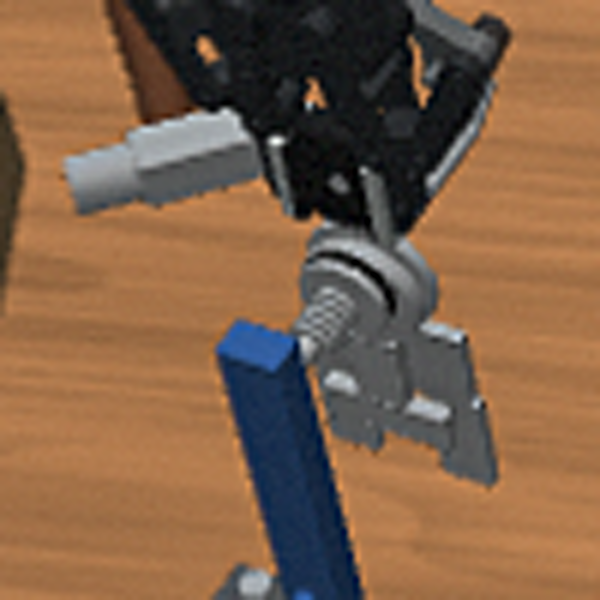

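Request:
{"api": "jog_arm", "payload": {
  "plan": [
    [1,[0,0.3,0],0],
    [1,[0,0.6,0],0],
    [1,[0,0.9,0],0],
    [1,[0,1,0],0],
    [1,[0,1,0],0],
    [1,[0,1,0],0],
    [1,[0,1,0],0],
    [1,[0,1,0],0]
  ]
}}

```text
time: 23.75
position: [595.5, -187.9, 178.0]
ee_rot: [106.2, 89.7, 1.7]
wrist_force: [-3.2, -0.0, 0.4]
gripper_width: 0.323
```

```bash
python3 f.py
```

```text
t 23.85 x [-61.6 -61.6 -61.5] F [[-3.1, -0.8, 0.4], [-3.3, 0.3, -1.7], [-2.5, -0.4, -0.7]]
```

Request:
{"api": "jog_arm", "payload": {
  "plan": [
    [1,[0,0.3,0],0],
    [1,[0,0.6,0],0],
    [1,[0,0.9,0],0],
    [1,[0,0.9,0],0],
    [1,[0,0.9,0],0],
    [1,[0,0.9,0],0],
    [1,[0,0.9,0],0],
    [1,[0,0.9,0],0]
  ]
}}

```text
time: 24.85
position: [596.2, -188.1, 178.0]
ee_rot: [108.6, 89.7, 4.1]
wrist_force: [-4.1, 1.0, 0.3]
gripper_width: 0.319
```

```bash
python3 f.py; python3 f.py
```

```text
t 24.95 x [-60.9 -60.9 -60.9] F [[-4.2, -0.1, 0.3], [-5.3, -1.4, 0.4], [-5.1, 0.1, 0.6]]
t 25.05 x [-60.9 -60.9 -60.9] F [[-5.1, 0.1, 0.6], [-4.9, 0.0, 0.3], [-5.8, -0.8, 0.3]]
```

Request:
{"api": "jog_arm", "payload": {
  "plan": [
    [1,[0,0.2,0],0],
    [1,[0,0.4,0],0],
    [1,[0,0.4,0],0],
    [1,[0,0.4,0],0],
    [1,[0,0.4,0],0],
    [1,[0,0.4,0],0],
    [1,[0,0.4,0],0],
    [1,[0,0.4,0],0]
  ]
}}

```text
time: 26.05
position: [596.3, -188.2, 177.9]
ee_rot: [112.6, 89.8, 8.1]
wrist_force: [-5.6, 1.6, 0.6]
gripper_width: 0.319
```

```bash
python3 f.py; python3 look.py l14
```

```text
t 26.15 x [-60.8 -60.8 -60.8] F [[-5.8, 0.1, 0.6], [-5.7, 0.6, 1.1], [-5.6, 1.1, -0.1]]
t 26.15 pos [ 596.3 -188.1  177.9] jaw -104.51 xdown [ 0.  0. -1.] W [-5.1  2.4 -0.1] q [-24.4   4.2  94.5   0.1  81.1  80.1] g 0.323
shift [0. 0. 0.] twist -0.01
hook frame TCP x -60.8 y -1.4 eye z 165.4 force hook x,y,z [-5.6  1.1 -0.1]
gauge ring Y 51: -3.4 25.9 -> 11.2  fork Y 348: -31.4 35.4 -> 2.0  X 348: -64.0 -50.9 -> -57.4 Zmin 452: 65.9 162.4 -> 114.1
rod Y 29: 1.6 5.8 -> 3.7 Z 29: 166.7 175.1 -> 170.9
first foot X 154: -52.6 -48.9 -> -50.7 med -50.831372981827826
```

View pics/l14.png

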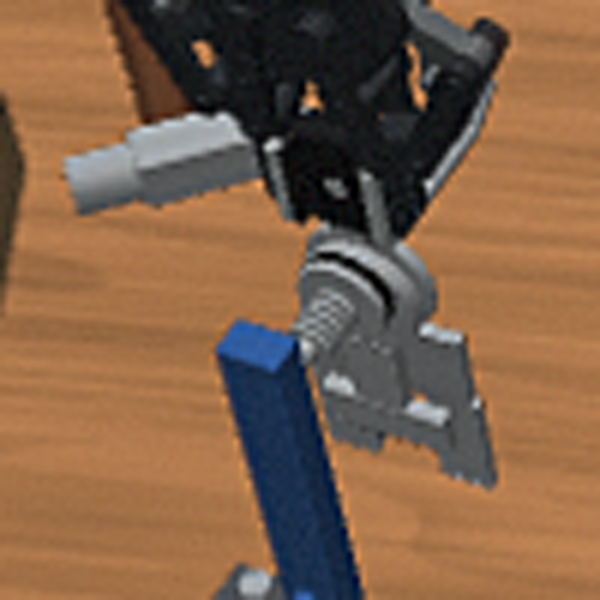

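Request:
{"api": "jog_arm", "payload": {
  "plan": [
    [1,[0,-0.4,0],0],
    [1,[0,-0.8,0],0],
    [1,[0,-1.2,0],0],
    [1,[0,-1.5,0],0],
    [1,[0.5,-1.5,0],0],
    [1,[1,-1.5,0],0],
    [1,[1.5,-1.5,0],0],
    [1,[1.5,-1.5,0],0]
  ]
}}

```text
time: 27.2
position: [595.0, -187.8, 176.4]
ee_rot: [109.5, 89.8, 5.0]
wrist_force: [0.3, -0.6, -2.3]
gripper_width: 0.318
```

```bash
python3 f.py
```

```text
t 27.3 x [-62.1 -62.1 -62.2] F [[0.4, -0.5, -2.3], [-0.2, 1.0, -2.0], [0.7, 0.1, -2.3]]
```

Request:
{"api": "jog_arm", "payload": {
  "plan": [
    [1,[0.3,0,0],0],
    [1,[0.6,0,0],0],
    [1,[0.9,0,0],0],
    [1,[1,0,0],0],
    [1,[1,0,0],0],
    [1,[1,0,0],0],
    [1,[1,0,0],0],
    [1,[1,0,0],0]
  ]
}}

```text
time: 28.3
position: [595.0, -187.8, 175.4]
ee_rot: [110.5, 89.8, 6.0]
wrist_force: [0.4, -0.4, -1.0]
gripper_width: 0.321
```

```bash
python3 f.py
```

```text
t 28.4 x [-62.2 -62.1 -62.2] F [[0.5, -0.3, -1.0], [-0.1, 0.2, -1.3], [-0.4, -1.1, -1.1]]
```

Request:
{"api": "jog_arm", "payload": {
  "plan": [
    [1,[0.2,0,0],0],
    [1,[0.4,0,0],0],
    [1,[0.5,0,0],0],
    [1,[0.5,0,0],0],
    [1,[0.5,0,0],0],
    [1,[0.5,0,0],0],
    [1,[0.5,0,0],0],
    [1,[0.5,0,0],0]
  ]
}}

```text
time: 29.4
position: [595.0, -187.8, 174.9]
ee_rot: [110.3, 89.8, 5.8]
wrist_force: [-0.1, 1.7, -1.7]
gripper_width: 0.319
```

```bash
python3 f.py
```

```text
t 29.5 x [-62.1 -62.1 -62.2] F [[-0.5, 1.6, -1.7], [0.1, -0.3, -1.6], [-0.6, -0.1, -0.9]]
```

Request:
{"api": "jog_arm", "payload": {
  "plan": [
    [1,[0.2,0,0],0],
    [1,[0.4,0,0],0],
    [1,[0.6,0,0],0],
    [1,[0.6,0,0],0],
    [1,[0.6,0,0],0],
    [1,[0.6,0,0],0],
    [1,[0.6,0,0],0],
    [1,[0.6,0,0],0]
  ]
}}

```text
time: 30.5
position: [595.1, -187.9, 174.7]
ee_rot: [107.6, 89.7, 3.1]
wrist_force: [-2.5, 0.7, 3.7]
gripper_width: 0.32
```

```bash
python3 f.py
```

```text
t 30.6 x [-62. -62. -62.] F [[-2.6, 0.1, 3.7], [-1.6, -0.2, 4.4], [-2.2, 0.1, 4.0]]
```

Request:
{"api": "jog_arm", "payload": {
  "plan": [
    [1,[-0.2,0,0],0],
    [1,[-0.3,0,0],0],
    [1,[-0.3,0,0],0],
    [0.3,[-0.3,0,0],0],
    [0.2,[-0.3,0,0],0],
    [0.1,[-0.3,0,0],0],
    [0,[-0.3,0,0],0],
    [0,[-0.3,0,0],0]
  ]
}}

```text
time: 31.6
position: [595.1, -187.9, 175.0]
ee_rot: [107.3, 89.7, 2.8]
wrist_force: [0.7, -0.8, 0.7]
gripper_width: 0.499
```

```bash
python3 look.py l15
```

```text
t 31.6 pos [ 595.1 -187.9  175. ] jaw -104.51 xdown [ 0.  0. -1.] W [ 0.7 -0.8  0.7] q [-24.4   4.2  94.8   0.1  80.8  80.1] g 0.499
shift [0. 0. 0.] twist -0.01
hook frame TCP x -62.0 y -1.4 eye z 162.5 force hook x,y,z [ 0.8 -0.6  0.7]
gauge ring Y 46: -22.2 25.0 -> 1.4  fork Y 332: -33.7 34.0 -> 0.2  X 332: -65.1 -52.0 -> -58.5 Zmin 434: 62.9 160.4 -> 111.6
rod Y None Z None
first foot X 152: -53.8 -49.4 -> -51.6 med -51.78732857075097
```

View pics/l15.png

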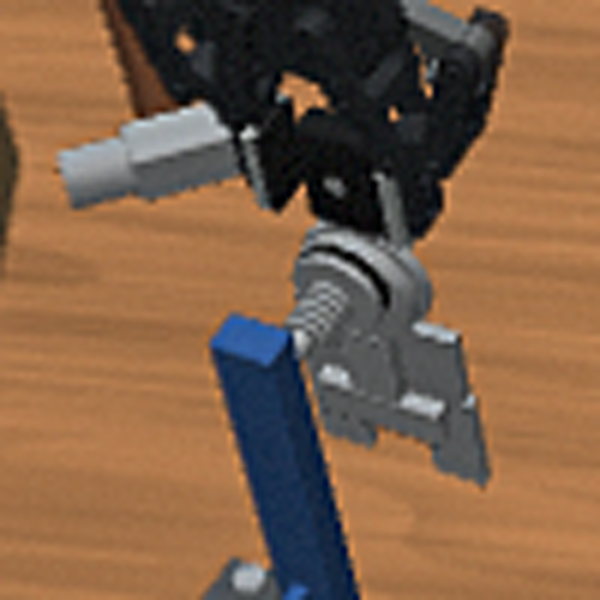

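Request:
{"api": "jog_arm", "payload": {
  "plan": [
    [-0.3,[0,0,0],0],
    [-0.6,[0,0,0],0],
    [-1,[0,0,0],0],
    [-1,[0,0,0],0],
    [-1,[-10,0,0],0],
    [-1,[-30,0,0],0],
    [-1,[-60,0,0],0],
    [-1,[-90,0,0],0]
  ]
}}

```text
time: 32.65
position: [595.0, -188.0, 267.9]
ee_rot: [99.1, 89.6, -5.4]
wrist_force: [0.3, 0.2, 0.4]
gripper_width: 0.999
```

Request:
{"api": "jog_arm", "payload": {
  "plan": [
    [-1,[-20,-20,0],0],
    [-1,[-30,-60,0],0],
    [-1,[-30,-110,0],0],
    [-1,[-30,-160,0],0],
    [-1,[-30,-190,0],0],
    [-1,[-30,-200,0],0],
    [-1,[-30,-200,0],0],
    [-1,[-30,-200,0],0]
  ]
}}

```text
time: 33.65
position: [401.9, -138.1, 297.0]
ee_rot: [98.9, 89.6, -5.6]
wrist_force: [0.1, -0.4, -0.2]
gripper_width: 1.001
```

Run:
```python
from h import *
a=np.radians(-14.5); d=np.array([np.cos(a),np.sin(a)]); nn=np.array([-d[1],d[0]]); r0=np.array([655.5,-202.])
h=lambda P:(round(float((np.array(P)[:2]-r0)@d),1),round(float((np.array(P)[:2]-r0)@nn),1),round(float(P[2]),1))
ims=[]
for i in range(2):
  for n in ('scene','top'):
    p=cams.read_camera(n)
    for l in ('gauge_eye','first_eye','gauge','first','plate','spray'):
        r=finder.tip_of(l,p)
        print(n,l,[(round(x['conf'],2),h(x['centre']) if l[0] in 'gf' else np.array(x['centre'])) for x in r][:3])
    if i==1:
        u=proj(p,[595,-187,150])[0].astype(int); ims.append(cv2.resize(p['image'][u[1]-45:u[1]+55,u[0]-40:u[0]+40],None,fx=5,fy=5,interpolation=cv2.INTER_CUBIC))
        C=cloud(p); X=(C[...,:2]-r0)@d; Y=(C[...,:2]-r0)@nn; Z=C[...,2]
        for z0,z1 in ((62,85),(85,110),(110,145),(150,175),(175,190),(195,232)):
            k=(p['z_map']>0)&(X>-95)&(X<-42)&(abs(Y)<40)&(Z>z0)&(Z<z1)
            if k.sum()>5: print(n,z0,z1,k.sum(),'X',np.percentile(X[k],[2,50,98]),'Y',np.percentile(Y[k],[2,98]))
save('fin',np.hstack(ims)); s=ctrl.read_state(); print(s['time'],s['position'],s['wrist_force'])
```

```text
scene gauge_eye [(0.92, (-68.2, -1.2, 161.8)), (0.53, (-65.1, -3.0, 61.3))]
scene first_eye [(0.77, (-58.5, -2.0, 161.6))]
scene gauge [(0.97, (-64.1, -0.8, 61.8))]
scene first [(0.7, (-56.4, -2.2, 87.2))]
scene plate [(0.8, array([555.3, 233.9,   4.6]))]
scene spray [(0.9, array([764.3,  64. ,   4.1]))]
top gauge_eye [(0.83, (-68.0, -4.1, 161.0))]
top first_eye [(0.57, (-1.6, -1.7, 171.5))]
top gauge [(0.85, (-65.8, -1.3, 60.6))]
top first [(0.34, (-2.5, -2.4, 171.2))]
top plate [(0.63, array([555.5, 232.9,   8.8]))]
top spray [(0.92, array([762.8,  62.3,   0.2]))]
scene gauge_eye [(0.95, (-63.6, 2.3, 165.0))]
scene first_eye [(0.6, (-63.2, -4.8, 161.5))]
scene gauge [(0.93, (-64.7, -6.3, 61.2)), (0.3, (-154.3, 0.2, 178.2))]
scene first [(0.67, (-58.4, -3.2, 89.5))]
scene plate [(0.6, array([554.7, 231.2,   6.8]))]
scene spray [(0.75, array([767. ,  62.8,   4.3]))]
scene 62 85 95 X [-64.5 -60.5 -57.8] Y [-34.1  33.1]
scene 85 110 192 X [-64.2 -53.4 -49.8] Y [-30.6  33.7]
scene 110 145 234 X [-64.6 -58.8 -50.1] Y [-20.9  31.8]
scene 150 175 130 X [-92.8 -52.6 -43.1] Y [-19.   24.1]
scene 175 190 170 X [-65.6 -52.9 -42.5] Y [-15.9  19.2]
scene 195 232 194 X [-66.6 -56.6 -54.2] Y [-12.6  15.2]
top gauge_eye [(0.6, (-151.2, 4.2, 176.0)), (0.59, (-65.1, -2.2, 165.0))]
top first_eye []
top gauge []
top first [(0.24, (-224.4, 386.1, 2.1))]
top plate [(0.55, array([557.9, 234.3,   9. ]))]
top spray [(0.67, array([762.5,  63.2,  -0.9]))]
top 62 85 23 X [-65.5 -64.8 -62.3] Y [-33.4  29.4]
top 85 110 34 X [-65.7 -64.5 -56.3] Y [-34.6  29.7]
top 110 145 74 X [-65.6 -64.4 -59.9] Y [-33.1  27.9]
top 150 175 75 X [-93.8 -64.9 -52.3] Y [-23.9  19.2]
top 175 190 51 X [-89.  -57.2 -43. ] Y [-22.2  16.7]
top 195 232 54 X [-69.2 -68.2 -55.9] Y [-13.1  12.8]
35.05 [ 401.2 -137.9  296.6] [-0.1 -0.7 -0.8]
```

View pics/fin.png

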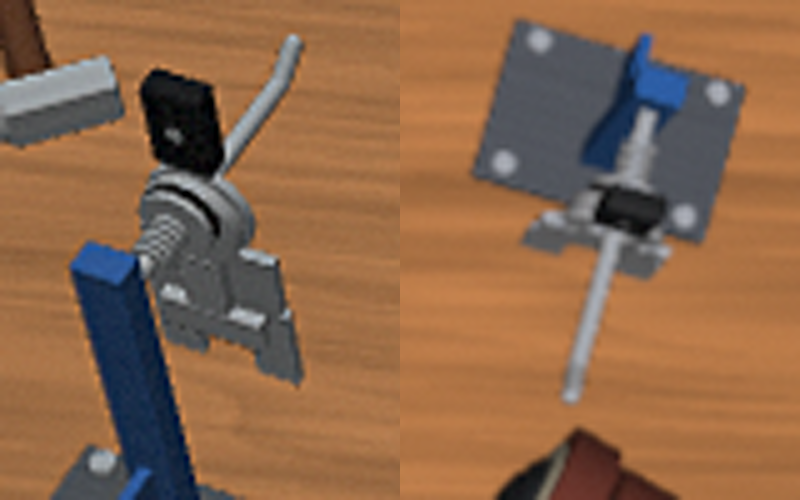

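```bash
python3 -c "
from station import ctrl
print(ctrl.hand_in())"
```

```text
the job is handed in; nothing more can be done
None
```

I hung the forked gauge by its eye on the blue hook and slid the small gauge back until I felt the stop. I held the pair there at 5–6 N by the wrist reading for over a second. After easing off I set the forked gauge's weight on the rod, opened the gripper and moved the arm clear. The job was handed in at about 35 s of the 56 s, and no verdict was reported.

**Last checks**
- **Hanging:** Both gauges look snug, upright and square in the pictures. The forked gauge's eye is about 62 mm in front of the post's centre and the small one's about 55 mm, with both eyes at about 162 mm height. I did not measure their speed; I waited about 2 s before handing in.
- **Contact force:** I took it from the wrist reading, which has about ±0.8 N of noise, so 12 N was never near.
- **Bystanders:** The plate and the spray can were found where they started, within the finder's error of a few mm.

**What disagreed**
- **Fingertips:** With the gripper open, they showed about 30 mm farther back than the stated tool frame implies. I set the grasp height from the camera instead.
- **Cameras:** The two cameras differed by about 4 mm sideways. I aligned the eye to the rod by comparing both in the scene camera.
- **Final eye positions:** Single network readings scattered by up to about 7 mm, and some top-camera ones were plainly false. I relied on depth and arm position for the distances above.

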